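Tip the fired tiles into the catch box and lock the tilt tray

ROBOT

A 6-joint arm with a two-finger parallel gripper is mounted at the origin on the work surface. World frame = base frame: x ahead of the robot, y to its left, z up, the work surface at z = 0. Lengths are in mm, angles in degrees, forces in N, time in s.
With the tool pointing down it reaches from about 275 to 825 mm from the base axis. Payload 5.2 kg.
Tool frame: the origin (TCP) lies on the front face of the gripper's body, between the roots of the fingers; the fingertips stand 84 mm ahead of it and the grasp point (between the pads) lies 65 mm ahead of it (env.grip_depth is the distance from the TCP to the grasp point, in mm); x points along the fingers, y is the direction in which the jaws open and shut, and the axes are right-handed (so a half turn about x gives the same grasp; the last joint's range is limited). The gripper opens to 93 mm and grips with 3 to 60 N. Pads are 15 mm wide; open, the fingers measure 128 mm over their backs; the gripper's body (75 mm by 188 mm) begins 65 mm behind the grasp point.
Start: joints at [-11.62, 14.817, 87.949, -0, 77.235, -11.62], TCP at [550.005, 0.022, 302.753] pointing down, gripper open.
Joint ranges: [-179.93, 179.93], [-52.35, 119.4], [10.71, 147.94], [-69.91, 249.91], [12.55, 155.21], [-178.61, 178.61]. Speed limits (degrees/s): [147.25, 147.25, 180, 180, 180, 180].

INTERFACE

Orientations are given as [roll, pitch, yaw] about the fixed x, y, z axes, in that order (R = Rz(yaw) Ry(pitch) Rx(roll)).
In Python, from station import env gives the robot as it stands. The module is installed in compiled form; this text tells all that it offers.
- The arm moves only by the tool step_arm, never from a script. Its argument "plan" is a list that holds one entry, the list of rows, each a list of 7 numbers: the finger opening in mm, from 0 to 93, then the shift along the tool's x, y, z in mm, then the turn, a rotation vector about the tool's x, y, z in degrees. In form: [[[gripper, dx, dy, dz, rx, ry, rz], ...]]. A call has 1 to 10 rows; each row shifts and turns the commanded pose from where the row before left it, along the tool's axes as they then stand; what a row does not reach is not made up. A row lasts 1/12 s, in which the tool goes at most 41.7 mm and 7.16 degrees, less where a joint would pass 70% of its speed; a pose out of reach is approached as far as the arm can. A call is refused whole if a number of a shift passes 41.7 or a number of a turn 7.16, either way. A call with a gripper value outside its range is refused whole. The fingers move at their own pace and stop on an object; the grip force is fixed at half the most. Time passes only in rows, so rows that do not move let the fingers close. It gives the time, the measured TCP pose, the force and the opening at its end, in the units of the state.
- env.sense(): the state, without advancing time (a new reading comes with each control period).
- env.snapshot(name): name is "scene" or "side" or "wrist"; returns a dict with "img" (400x640x3 uint8, blue, green, red), "fx", "fy", "cx", "cy" (pixels), "k1" (the pictures are not rectified: a ray, as slopes to the right and down, at radius r is drawn at 1 + k1 r^2 times it, then the intrinsics apply), "R" (3x3) and "t" (3): a world point X has camera coordinates R X + t. Camera axes: x right, y down, z forward; pixel columns grow to the right and rows downward; lengths in mm; the calibration is good to about 2 mm. A picture is of the moment at which its call begins. There is no depth.
- env.job_done(): hands the job in, once; it reports no verdict.
The state is a dict: "t": time; "joint_pos": joint angles; "qvel": joint speeds; "joint_efforts": joint torques, N m; "tcp_pos": TCP position; "ee_rot": TCP orientation; "ft_force": force on the tool from outside, world axes, zero at the start; "torque": the same for the moment, N m; "width": finger opening in mm.
Only numpy, scipy, OpenCV 4.12 (cv2) and the standard library are available. Lean on these libraries where they do the work, as an engineer would, in place of code of your own. Each camera call takes 0.05 s, during which the arm holds its last target.

TASK

Set the blue catch box squarely in its marked bay under the lip of the tilt tray, low side to the tray, then lift the tray by its red handle until all four clay tiles have slid into the box. Lower the tray gently all the way down, without letting it drop, and turn the brass cam lock clockwise half a turn to its stop so that the tray is locked. Leave the bowl, jar and scraper alone.

Things in the scene. Friction and masses are not known exactly. Their poses are not given: they have to be found in the camera images.
- stand: Fixed plywood stand of the tilt tray. Origin on the bench under the middle of the tray's pouring end; its x axis points level from the pouring end (hinge) towards the tray's handle, y to the left of that, z up. Base plate 12 mm thick, from x = 5 to 220 mm, y = -73 to +73 mm, with a side wing to y = -150 mm (x = 55 to 155 mm) that carries the cam lock; hinge cheeks at y = +-68 mm reach 98 mm high. The blue outline on the bench at its -x side is the bay for the catch box.
- bay (a point): Centre of the bay, 6 mm above the bench, in front of the pouring end of the tray (stand x = -63 mm, y = 0); axes as the stand's. The box belongs here with its low front wall against the stand (its +x along the stand's +x).
- tray_hinge (a point): Point on the tray's level hinge line (stand x = 12, y = 0, 80 mm above the bench); axes as the stand's. The hinge line runs along the stand's y.
- tray (a joint): Tilt of the tray about its hinge, rad: 0 = down, level on its rest; grows as the handle end is lifted; stop at 0.9. The tray is a white board 230 x 122 mm with wooden walls 28 mm high on three sides (rims 114 mm above the bench when down) and an open pouring end over the hinge, whose lip stands 52 mm past the hinge line, over the box. Tray 0.6 kg, free swinging: it falls shut with a slam if let go. The tiles begin to slide at about 0.45 to 0.65 rad.
- tray_handle (a point): Middle of the tray's handle: a round red bar, 14 mm thick, 104 mm long along the stand's y, between two arms 8 mm wide at its ends, 40 mm clear of the tray's end wall. 225 mm from the hinge line along the tray and 12 mm above it (92 mm above the bench when down). Turns with the tray (x axis from hinge to handle). The bar may pivot between the fingers.
- cam (a joint): Turn of the cam disc, rad: near 0 (up to 0.3) = lock open, grows clockwise seen from above, stop at 3.14 = half a turn, bolt fully drawn and tray locked down. Stiff (about 0.06 N m), stays where it is left. Its hook draws a steel bolt 14 mm, whose claw then grips a stud on the tray's side; only possible with the tray fully down.
- cam_axis (a point): Point on the upright axis of the brass cam disc (68 mm across, top face 88 mm above the bench), at stand x = 105, y = -105 mm and 115 mm above the bench; axes as the stand's.
- cam_pin (a point): Grip point of the black upright round crank pin on the cam disc, 115 mm above the bench: pin 12 mm thick, standing 42 mm up from the disc (from 88 to 130 mm above the bench), 25 mm off the disc's axis. At cam = 0 it lies on the stand's +x side of the axis; it swings round the side away from the tray to the -x side.
- box_in (a point): Centre of the inner floor of the blue plastic catch box (loose, 0.35 kg, 120 mm along its x by 142 mm along its y, floor 6 mm thick, so this point is 6 mm above its underside). Low front wall at +x and side walls, rim 30 mm above the underside; taller back wall (50 mm) at -x.
- box_grip (a point): Grip lug in the middle of the box's back wall: an upright plate 16 mm thick (along the box's x), 45 mm wide, top 92 mm above the box's underside, rising 42 mm above the back wall. This point is at its middle, 76 mm above the underside, 56 mm behind the centre of the box; axes as the box's.
- bowl: Bystander: terracotta bowl, 100 mm wide, 45 mm high, origin under its middle. Leave alone.
- jar: Bystander: amber glaze jar with a white cap, 60 mm wide, 85 mm high, origin under its middle. Leave alone.
- scraper: Bystander: wooden-handled scraper about 200 mm long, lying on the bench near the robot. Leave alone.
- tile0_center (a point): Centre of one of four fired terracotta tiles, 30 x 30 x 9 mm, 30 g, with a white glaze dot, lying flat in the tray at the start.
- tile1_center (a point): Centre of one of four fired terracotta tiles, 30 x 30 x 9 mm, 30 g, with a blue glaze dot, lying flat in the tray at the start.
- tile2_center (a point): Centre of one of four fired terracotta tiles, 30 x 30 x 9 mm, 30 g, with a white glaze dot, lying flat in the tray at the start.
- tile3_center (a point): Centre of one of four fired terracotta tiles, 30 x 30 x 9 mm, 30 g, with a blue glaze dot, lying flat in the tray at the start.
Not all that is in view belongs to the job. Of the things shaped like the part that bears box_in, the blue one is meant.

How it is judged (in metres and radians):
On the way, in this order (a step that is already met when the one before it is completed fails the run):
1. the box stands squarely in the bay (within 20 mm and 0.17 rad), with the tray still down (horizontal distance between box_in and bay below 0.02 m and angle between the x axis of box_in and the x axis of stand, either way round below 0.17 rad and x of box_grip in the frame of stand below -0.08 m and height (world z) of box_in below 0.012 m and value of joint tray below 0.03 rad), for 0.2 s.
2. the tray is lifted and all four tiles are in the box (value of joint tray above 0.3 rad and x of tile0_center in the frame of box_in between -0.056 and 0.058 m and y of tile0_center in the frame of box_in between -0.068 and 0.068 m and z of tile0_center in the frame of box_in between 0 and 0.055 m and x of tile1_center in the frame of box_in between -0.056 and 0.058 m and y of tile1_center in the frame of box_in between -0.068 and 0.068 m and z of tile1_center in the frame of box_in between 0 and 0.055 m and x of tile2_center in the frame of box_in between -0.056 and 0.058 m and y of tile2_center in the frame of box_in between -0.068 and 0.068 m and z of tile2_center in the frame of box_in between 0 and 0.055 m and x of tile3_center in the frame of box_in between -0.056 and 0.058 m and y of tile3_center in the frame of box_in between -0.068 and 0.068 m and z of tile3_center in the frame of box_in between 0 and 0.055 m), for 0.1 s.
3. the tray is lowered fully (tilt under 0.03 rad) (value of joint tray below 0.03 rad), for 0.2 s.
4. the cam is turned half a turn (over 2.9 rad) (value of joint cam above 2.9 rad and value of joint tray below 0.03 rad), for 0.2 s.
At the end, for the whole second after the job is handed in: All four tiles lie in the box; the box stands on the bench in its bay, within 30 mm and 0.17 rad, low side to the tray, level; the tray is down (under 0.03 rad) and the cam is turned past 2.9 rad (all of step 4 and x of tile0_center in the frame of box_in between -0.056 and 0.058 m and y of tile0_center in the frame of box_in between -0.068 and 0.068 m and z of tile0_center in the frame of box_in between 0 and 0.055 m and x of tile1_center in the frame of box_in between -0.056 and 0.058 m and y of tile1_center in the frame of box_in between -0.068 and 0.068 m and z of tile1_center in the frame of box_in between 0 and 0.055 m and x of tile2_center in the frame of box_in between -0.056 and 0.058 m and y of tile2_center in the frame of box_in between -0.068 and 0.068 m and z of tile2_center in the frame of box_in between 0 and 0.055 m and x of tile3_center in the frame of box_in between -0.056 and 0.058 m and y of tile3_center in the frame of box_in between -0.068 and 0.068 m and z of tile3_center in the frame of box_in between 0 and 0.055 m and horizontal distance between box_in and bay below 0.03 m and angle between the x axis of box_in and the x axis of stand, either way round below 0.17 rad and x of box_grip in the frame of stand below -0.08 m and height (world z) of box_in below 0.012 m and angle between box_in's own z axis and vertical below 0.1 rad); the robot touches nothing.
It fails at once if the tray drops or slams (falls faster than 2 rad/s, 0.45 m/s at the handle) (velocity of joint tray below -2 rad/s).
It fails at once if bowl, jar or scraper moved more than 30 mm (distance of any of bowl, jar, scraper from where it was at the start of the episode above 0.03 m).
It also fails if it takes over 67 s, if anything falls off the work surface, if the arm or the gripper's body presses on something with over 40 N, if the wrist force passes 120 N, or if a joint passes its speed limit or range.

## Working session

There is one attempt and no reset: what is moved stays moved. The work goes in short steps, Python scripts to look and compute and a tool call to move; the robot and the scene stay as the last step left them, time stands still between calls to the robot, and variables do not carry over. Pictures are saved under pics/ and viewed, and the job is handed in when it is done.

Besides the shell and the picture viewer there is one more tool, called after "Emit:" as name(argument=value, ...) on one line, values as JSON. step_arm: Moves the arm, as the interface text tells. Its arguments: {"type":"object","properties":{"plan":{"type":"array","items":{"type":"array","items":{"type":"array","items":{"type":"number"}}}}},"required":["plan"]}

```bash
mkdir -p pics
python3 - <<'E'
from station import env
import cv2
print(env.sense())
for n in("scene","side","wrist"):
    s=env.snapshot(n); cv2.imwrite(f"pics/{n}0.png",s["img"]); print(n,s["fx"],s["cx"],s["k1"],s["R"],s["t"])
E
```

```text
{'t': 0.0, 'joint_pos': array([-1.16205337e+01,  1.48564475e+01,  8.80123869e+01, -1.87671017e-03,
        7.72344938e+01, -1.16202093e+01]), 'qvel': array([-0.07188003,  0.07791575, -0.008684  , -0.04976175,  0.04388507,
        0.12383068]), 'joint_efforts': array([ 2.41929010e-04, -4.37298238e+01, -2.84004611e+01,  7.19661056e-02,
        4.11791797e-02, -1.14769305e-04]), 'tcp_pos': array([5.49586915e+02, 9.00876602e-02, 3.01934822e+02]), 'ee_rot': array([-100.60581106,   89.8966557 ,  169.39428084]), 'ft_force': array([-0.14469848, -0.06934373,  0.03314659]), 'torque': array([-0.02550346, -0.00613042, -0.06976733]), 'width': 92.87149505753784}
scene 387.9882968988934 318.54197512290654 -0.049410457429109524 [[ 0.86244418  0.50603388 -0.01094294]
 [ 0.39758628 -0.69067742 -0.60406113]
 [-0.31323344  0.51661824 -0.79686285]] [-402.10965413 -204.54975726 1535.60601455]
side 369.8917834949898 324.0654948052188 0.010855567154724887 [[-0.95493934 -0.29673378  0.00631915]
 [-0.22840239  0.72110807 -0.65409135]
 [ 0.18953421 -0.62606087 -0.75638917]] [479.48052959 255.71020998 849.10570046]
wrist 277.35237485236934 315.6574953407248 -0.02824145557918241 [[ 9.99998951e-01  5.65280743e-04 -1.33343983e-03]
 [ 8.66220624e-04 -9.71300895e-01  2.37852519e-01]
 [-1.16071785e-03 -2.37853425e-01 -9.71300366e-01]] [-548.37099665  -28.33820178  388.12422519]
```

```bash
ls
```

```text
pics
```

View pics/scene0.png

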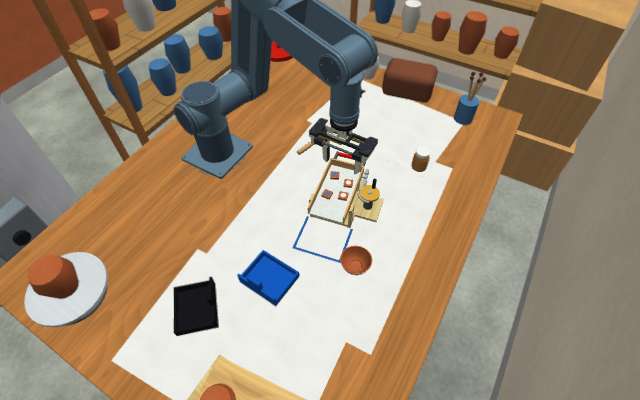

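View pics/side0.png

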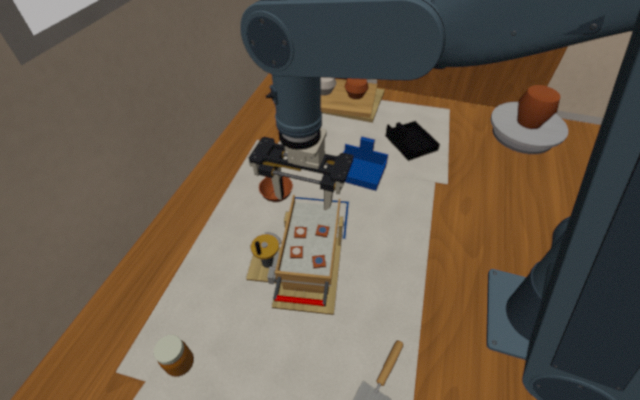

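View pics/wrist0.png

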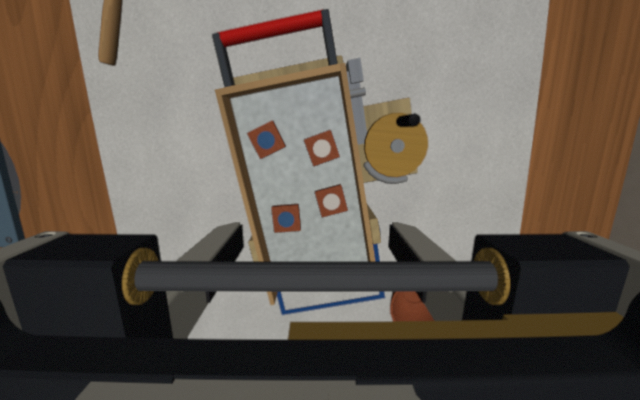

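```bash
cat > h.py <<'E'
import numpy as np, cv2, pickle
def cal(s): return {k:s[k] for k in("fx","fy","cx","cy","k1","R","t")}
def ray(s,u,v):
    d=np.array([(u-s["cx"])/s["fx"],(v-s["cy"])/s["fy"]]); x=d.copy()
    for _ in range(20): x=d/(1+s["k1"]*(x@x))
    R=np.array(s["R"]); return -R.T@np.array(s["t"]), R.T@np.array([x[0],x[1],1])
def at(s,u,v,z):
    c,d=ray(s,u,v); return c+d*(z-c[2])/d[2]
def proj(s,X):
    c=np.array(s["R"])@np.array(X)+np.array(s["t"]); x=c[:2]/c[2]; x=x*(1+s["k1"]*(x@x))
    return x*[s["fx"],s["fy"]]+[s["cx"],s["cy"]]
def crop(img,x0,y0,x1,y1,f,name): cv2.imwrite("pics/"+name,cv2.resize(img[y0:y1,x0:x1],None,fx=f,fy=f,interpolation=cv2.INTER_CUBIC))
def snap(n,name=None):
    from station import env
    s=env.snapshot(n); pickle.dump(s,open(f"pics/{name or n}.pkl","wb"))
    if name: cv2.imwrite(f"pics/{name}.png",s["img"])
    return s
def load(name): return pickle.load(open(f"pics/{name}.pkl","rb"))
E
python3 - <<'E'
from h import *
for n in("scene","side","wrist"): snap(n,n+"1")
s=load("scene1")["img"]; crop(s,230,140,390,310,4.5,"sc_a.png"); crop(s,160,210,400,350,3.3,"sc_b.png")
crop(load("side1")["img"],230,120,450,320,3,"si_a.png")
crop(load("wrist1")["img"],190,0,450,200,3,"w_a.png");crop(load("wrist1")["img"],230,200,450,330,3,"w_b.png")
E
```

```text
(no output)
```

View pics/sc_b.png

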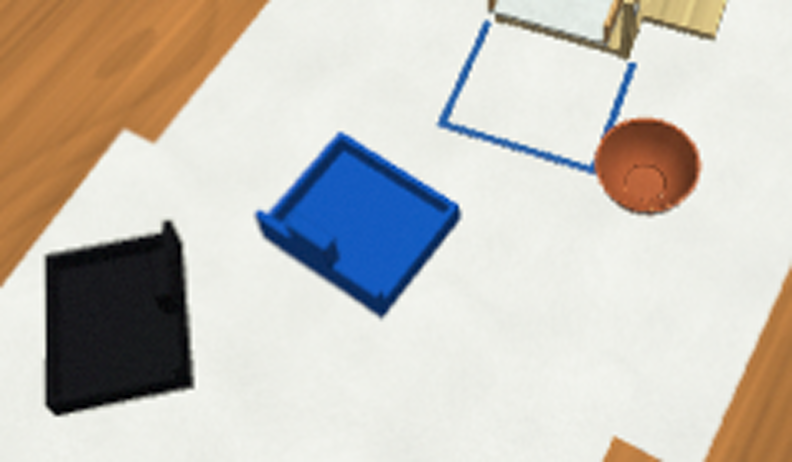

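View pics/si_a.png

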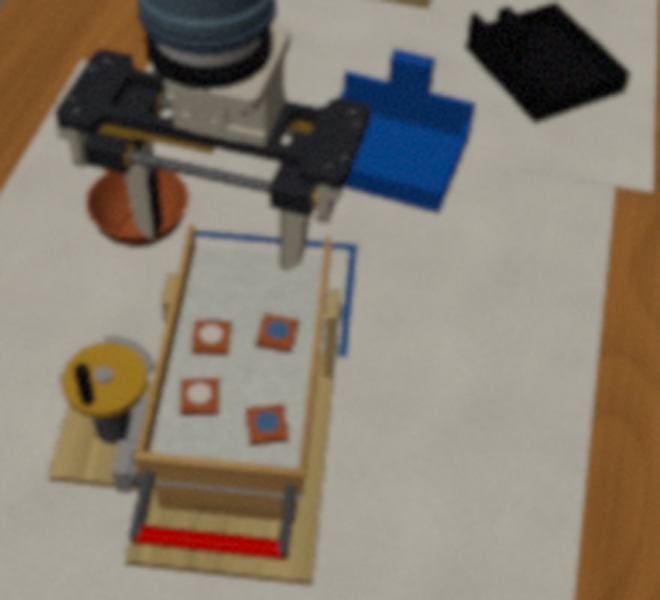

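View pics/w_a.png

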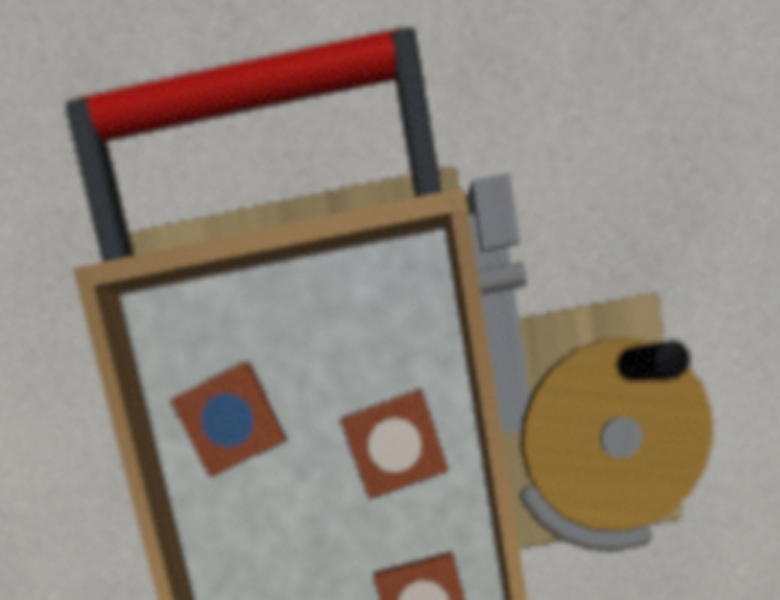

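View pics/sc_a.png

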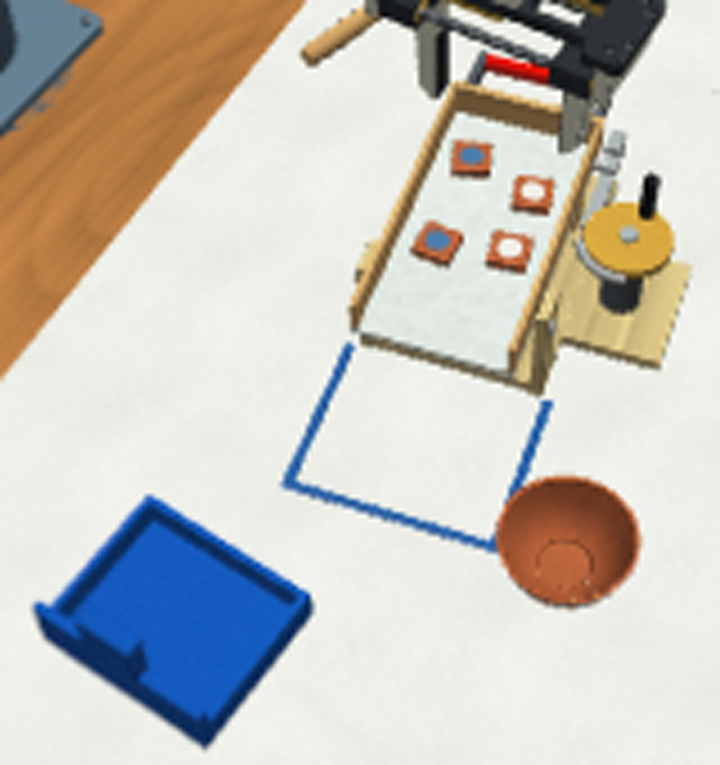

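Run:
```python
from h import *
np.set_printoptions(precision=1,suppress=True)
w=load("wrist1");sc=load("scene1");si=load("side1")
W=lambda x,y,z:at(w,190+x/3,y/3,z)
A=lambda x,y,z:at(sc,230+x/4.5,140+y/4.5,z)
B=lambda x,y,z:at(sc,160+x/3.3,210+y/3.3,z)
S=lambda x,y,z:at(si,230+x/3,120+y/3,z)
print("wrist handleL",W(97,118,92),"R",W(397,54,92),"cam",W(621,437,90),"pintop",W(672,358,130),"pinbase",W(633,362,88),"back corners",W(78,270,114),W(465,195,114))
print("scene bay",A(288,484,0),A(497,548,0),"camaxis",A(628,234,90),"pintop",A(650,180,130))
print("side handle",S(135,535,92),S(283,548,92),"cam",S(103,373,90),"bay corner",S(355,246,0),S(193,233,0))
print("box scene FL",B(341,134,30),"FR",B(459,208,30),"BR bottom",B(382,315,0),"BL top",B(258,213,50))
print("box side lug",S(395,52,92),S(433,60,92),"back",S(347,75,50),S(472,103,50),"front R",S(437,210,0))
print("bowl",A(567,480,45),A(497,545,45),A(640,545,45))
```

```text
wrist handleL [459.2 150.1  92. ] R [555.  168.2  92. ] cam [633.8  49.2  90. ] pintop [635.8  74.4 130. ] pinbase [636.8  74.5  88. ] back corners [457.1 101.  114. ] [575.2 122.1 114. ]
scene bay [ 500.5 -216.8    0. ] [ 656.8 -187.     0. ] camaxis [636.6  46.6  90. ] pintop [639.3  69.1 130. ]
side handle [556.8 173.   92. ] [455.1 151.4  92. ] cam [633.5  51.6  90. ] bay corner [ 494.9 -215.2   -0. ] [ 650.7 -183.6    0. ]
box scene FL [ 433.5 -289.1   30. ] FR [ 573.3 -298.8   30. ] BR bottom [ 560.7 -411.9    0. ] BL top [ 424.9 -402.8   50. ]
box side lug [ 507.6 -401.6   92. ] [ 468.1 -400.9   92. ] back [ 555.8 -401.5   50. ] [ 421.9 -397.6   50. ] front R [ 429.  -286.5    0. ]
bowl [ 683.8 -138.    45. ] [ 666.  -207.3   45. ] [ 750.1 -158.8   45. ]
```

```bash
cat >> h.py <<'E'
from scipy.spatial.transform import Rotation as Ro
def st():
    from station import env
    s=env.sense(); R=Ro.from_euler("xyz",s["ee_rot"],degrees=True).as_matrix()
    return s,R
EX=np.array([-.187,.982,0]);EY=np.array([-.982,-.187,0]);O=np.array([550.9,-73.5,0])
def stand(X): 
    d=np.array(X)-O; return np.array([d@EX,d@EY,d[2]])
def world(x,y,z): return O+x*EX+y*EY+[0,0,z]
E
python3 - <<'E'
from h import *
np.set_printoptions(precision=3,suppress=True)
s,R=st(); print(R)
w=load("wrist1"); print(-w["R"].T@w["t"])
E
```

```text
[[-0.001  1.    -0.   ]
 [ 0.    -0.    -1.   ]
 [-1.    -0.001 -0.   ]]
[548.964  65.078 383.33 ]
```

Emit:
step_arm(plan=[[[93, 0, -6.2, 38, 0, 0, 0], [93, 0, -6.2, 38, 0, 0, 0], [93, 0, -6.2, 38, 0, 0, 0], [93, 0, -6.2, 38, 0, 0, 0], [93, 0, -6.2, 38, 0, 0, 0], [93, 0, -6.2, 38, 0, 0, 0], [93, 0, -6.2, 38, 0, 0, 0], [93, 0, -6.2, 38, 0, 0, 0], [93, 0, -6.2, 38, 0, 0, 0], [93, 0, -6.2, 38, 0, 0, 0]]])

```text
t: 1.13
tcp_pos: [487.3, -381.8, 302.7]
ee_rot: [148.4, 90.0, 58.4]
ft_force: [0.7, 0.7, -0.3]
width: 93.1
```

Run:
```python
from h import *
snap("wrist","w2")
snap("side","s2");crop(load("s2")["img"],290,110,430,210,5,"s2c.png")
print(st()[0]["tcp_pos"])
```

```text
[ 486.30415904 -385.63089843  301.94400652]
```

View pics/w2.png

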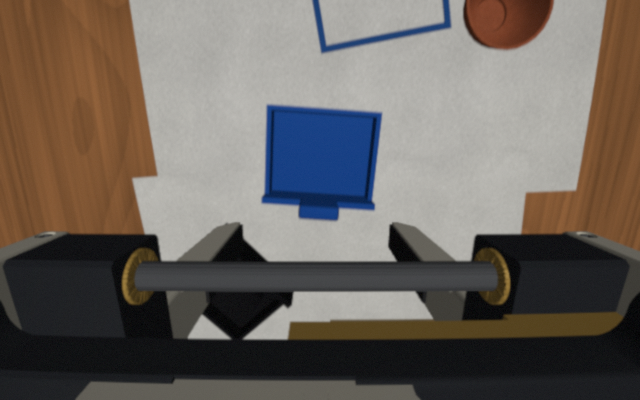

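View pics/s2c.png

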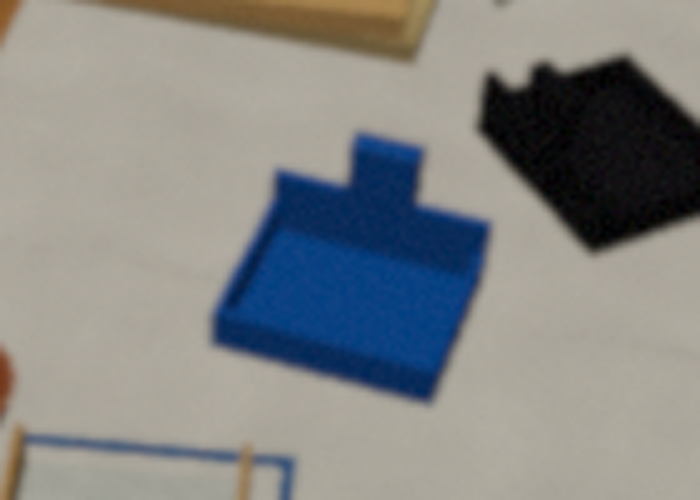

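Run:
```python
from h import *
crop(load("w2")["img"],250,90,400,230,5,"w2c.png")
```

```text
(no output)
```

View pics/w2c.png

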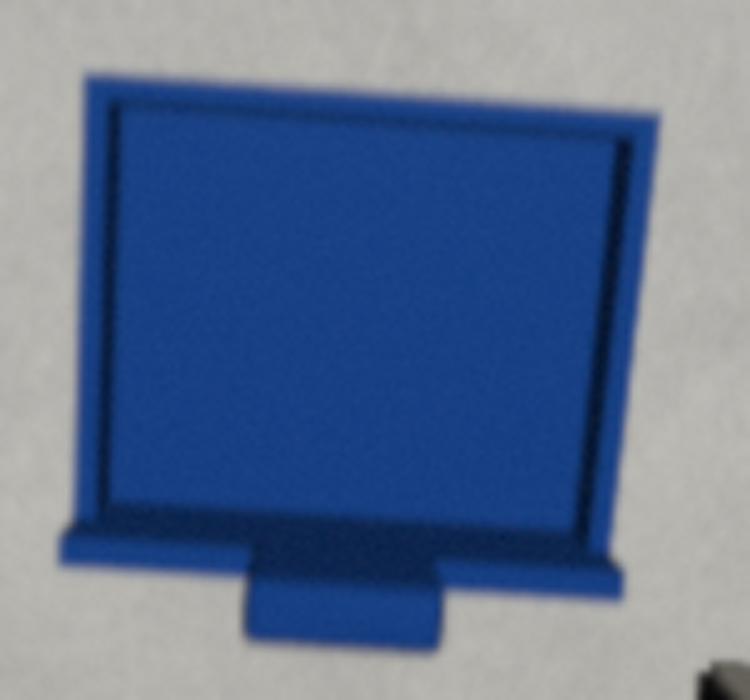

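Run:
```python
from h import *
np.set_printoptions(precision=1,suppress=True)
w=load("w2"); print(-w["R"].T@w["t"])
W=lambda x,y,z:at(w,250+x/5,90+y/5,z)
print("front",W(87,75,30),W(657,113,30)); print("back",W(60,565,50),W(622,600,50))
print("lug",W(247,572,92),W(440,582,92),W(247,638,92),W(440,651,92))
s,R=st(); print(s["tcp_pos"])
```

```text
[ 486.4 -316.8  383.7]
front [ 427.7 -287.3   30. ] [ 567.1 -296.1   30. ]
back [ 419.7 -405.4   50. ] [ 560.2 -414.5   50. ]
lug [ 468.8 -395.8   92. ] [ 510.9 -398.1   92. ] [ 468.6 -410.9   92. ] [ 511.2 -413.9   92. ]
[ 486.3 -385.6  301.9]
```

Emit:
step_arm(plan=[[[60, 4, 0, 0, -7.1, 0, 0], [60, 4, 0, 0, -7.1, 0, 0], [60, 4, 0, 0, -7.1, 0, 0], [60, 4, 0, 0, -7.1, 0, 0], [60, 4, 0, 0, -7.1, 0, 0], [60, 4, 0, 0, -7.1, 0, 0], [60, 4, 0, 0, -7.1, 0, 0], [60, 4, 0, 0, -7.1, 0, 0], [60, 4, 0, 0, -7.1, 0, 0], [60, 4, 0, 0, -7.1, 0, 0]]])

```text
t: 2.07
tcp_pos: [488.2, -379.0, 262.5]
ee_rot: [121.5, 90.0, 102.9]
ft_force: [0.1, 0.5, -0.3]
width: 59.7
```

Emit:
step_arm(plan=[[[60, 4, 0, 0, -7.1, 0, 0], [60, 4, 0, 0, -7.1, 0, 0], [60, 4, 0, 0, -1.2, 0, 0], [60, 0, 0, 0, 0, 0, 0], [60, 0, 0, 0, 0, 0, 0]]])

```text
t: 2.48
tcp_pos: [488.0, -379.4, 250.5]
ee_rot: [124.8, 90.0, 121.1]
ft_force: [0.3, -1.1, 0.1]
width: 60.1
```

Run:
```python
from h import *
np.set_printoptions(precision=3,suppress=True)
for i in range(2):
    s,R=st(); print(s["tcp_pos"],R.tolist()); snap("wrist","w3")
d=np.array([490,-405.5,141])-s["tcp_pos"]; print("tool delta",R.T@d)
```

```text
[ 488.048 -379.426  250.522] [[-0.00041823940669161175, 0.06584202834824912, 0.9978299716779341], [0.000694181340296765, 0.9978298376453296, -0.06584172853868342], [-0.9999996715939786, 0.0006651373416481088, -0.00046303806676262216]]
[ 488.151 -379.638  250.839] [[1.812374879012202e-05, 0.06535841669581827, 0.9978618526822964], [0.000158770022731812, 0.9978618400811001, -0.06535841875413301], [-0.9999999872318046, 0.000159615088596389, 7.708040012321948e-06]]
tool delta [109.835 -25.703   3.535]
```

View pics/w3.png

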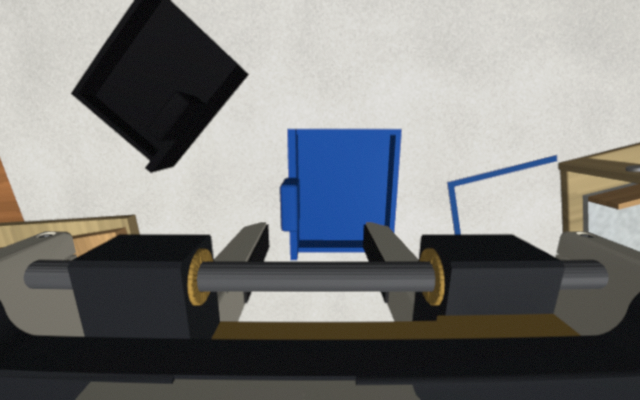

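Emit:
step_arm(plan=[[[60, 0, -25.3, 3.7, 0, 0, 0], [60, 30, 0, 0, 0, 0, 0], [60, 30, 0, 0, 0, 0, 0], [60, 30, 0, 0, 0, 0, 0], [60, 19, 0, 0, 0, 0, 0], [60, 0, 0, 0, 0, 0, 0], [0, 0, 0, 0, 0, 0, 0], [0, 0, 0, 0, 0, 0, 0], [0, 0, 0, 0, 0, 0, 0], [0, 0, 0, 0, 0, 0, 0]]])

```text
t: 3.42
tcp_pos: [490.9, -406.2, 143.9]
ee_rot: [-46.1, 89.8, -49.7]
ft_force: [0.6, -0.6, 1.4]
width: 37.7
```

Emit:
step_arm(plan=[[[0, 0, 0, 0, 0, 0, 0], [0, 0, 0, 0, 0, 0, 0], [0, 0, 0, 0, 0, 0, 0]]])

```text
t: 3.67
tcp_pos: [490.3, -405.6, 142.4]
ee_rot: [-42.6, 89.9, -46.2]
ft_force: [-0.0, 0.2, -0.0]
width: 18.2
```

Run:
```python
from h import *
np.set_printoptions(precision=3,suppress=True)
s,R=st(); print(s["tcp_pos"],s["width"],s["ft_force"])
snap("wrist","w4")
```

```text
[ 490.258 -405.559  142.366] 18.17402175967512 [-0.012  0.217 -0.006]
```

View pics/w4.png

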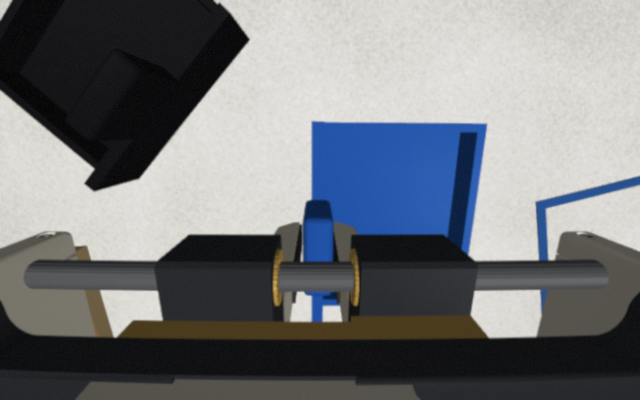

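Emit:
step_arm(plan=[[[0, 0, 0, 0, 0, 0, 0], [0, 0, 0, 0, 0, 0, 0], [0, 0, 0, 0, 0, 0, 0], [0, -5, 0, 0, 0, 0, 0], [0, -5, 0, 0, 0, 0, 0], [0, -5, 0, 0, 0, 0, 0], [0, 0, 0, 0, 0, 0, 0], [0, 0, 0, 0, 0, 0, 0]]])

```text
t: 4.38
tcp_pos: [490.2, -405.7, 157.0]
ee_rot: [-60.2, 90.0, -63.8]
ft_force: [0.1, -0.5, -2.7]
width: 15.8
```

Run:
```python
from h import *
np.set_printoptions(precision=3,suppress=True)
s,R=st(); print(s["tcp_pos"],s["width"],s["ft_force"],R)
snap("side","s4");crop(load("s4")["img"],270,110,430,210,5,"s4c.png")
T=world(-119,0,0)
print(T,R.T@(T-s["tcp_pos"]))
```

```text
[ 490.168 -405.687  156.968] 15.835594766345656 [ 0.057 -0.542 -2.746] [[ 0.     0.063  0.998]
 [-0.001  0.998 -0.063]
 [-1.    -0.001  0.   ]]
[ 573.153 -190.358    0.   ] [156.87  220.199  69.254]
```

View pics/s4c.png

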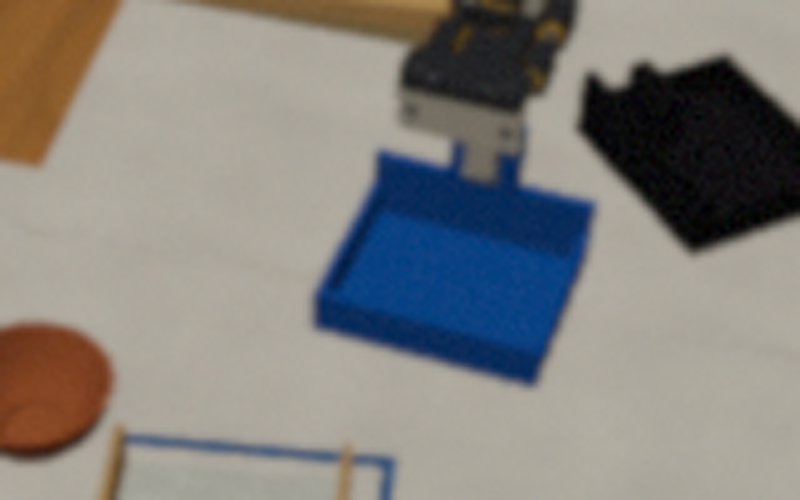

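Emit:
step_arm(plan=[[[0, 0, 0, 0, -5, 0, 0], [0, 0, 0, 0, -5, 0, 0], [0, 0, 0, 0, -4.6, 0, 0], [0, 0, 0, 20, 0, 0, 0], [0, 0, 0, 25, 0, 0, 0], [0, 0, 0, 30, 0, 0, 0], [0, 0, 0, 27, 0, 0, 0], [0, 0, 0, 20, 0, 0, 0], [0, 0, 0, 0, 0, 0, 0], [0, 0, 0, 0, 0, 0, 0]]])

```text
t: 5.27
tcp_pos: [610.4, -381.4, 155.7]
ee_rot: [140.1, 89.9, 151.2]
ft_force: [0.2, -0.1, -2.7]
width: 16.0
```

Emit:
step_arm(plan=[[[0, 0, 20, 0, 0, 0, 0], [0, 0, 25, 0, 0, 0, 0], [0, 0, 30, 0, 0, 0, 0], [0, 0, 30, 0, 0, 0, 0], [0, 0, 25, 0, 0, 0, 0], [0, 0, 20, 0, 0, 0, 0], [0, 0, 0, 0, 0, 0, 0], [0, 0, 0, 0, 0, 0, 0]]])

```text
t: 5.93
tcp_pos: [580.1, -234.4, 156.9]
ee_rot: [174.7, 89.9, -174.2]
ft_force: [-0.7, -0.7, -3.0]
width: 15.7
```

Run:
```python
from h import *
np.set_printoptions(precision=3,suppress=True)
s,R=st(); print(s["tcp_pos"],s["width"],s["ft_force"],R)
snap("scene","c5");crop(load("c5")["img"],230,140,390,310,4.5,"c5c.png")
snap("wrist","w5")
T=world(-119,0,0)
print(T,R.T@(T-s["tcp_pos"]))
```

```text
[ 580.145 -234.361  156.889] 15.731287678789927 [-0.733 -0.729 -2.975] [[-0.001 -0.192  0.981]
 [-0.     0.981  0.192]
 [-1.     0.    -0.001]]
[ 573.153 -190.358    0.   ] [156.891  44.513   1.725]
```

View pics/c5c.png

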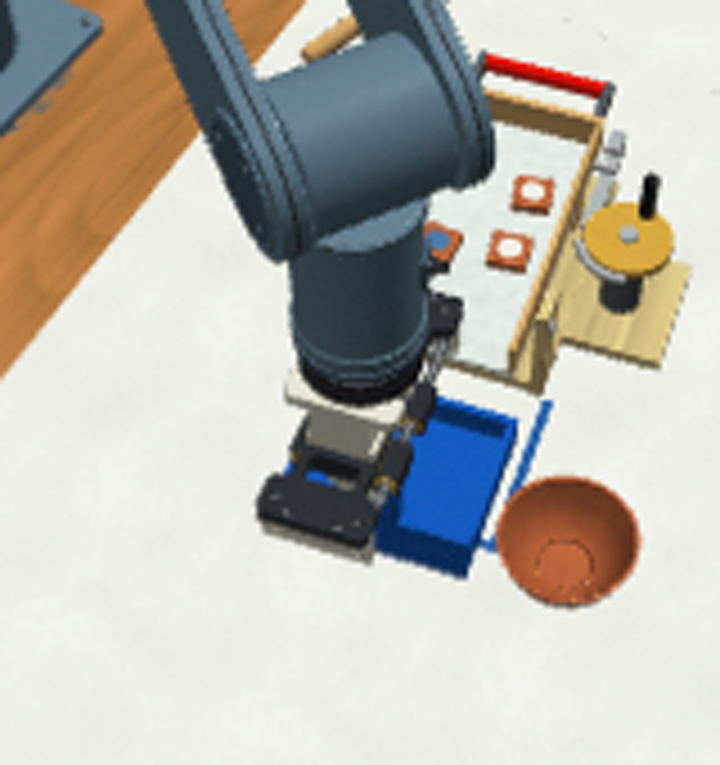

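View pics/w5.png

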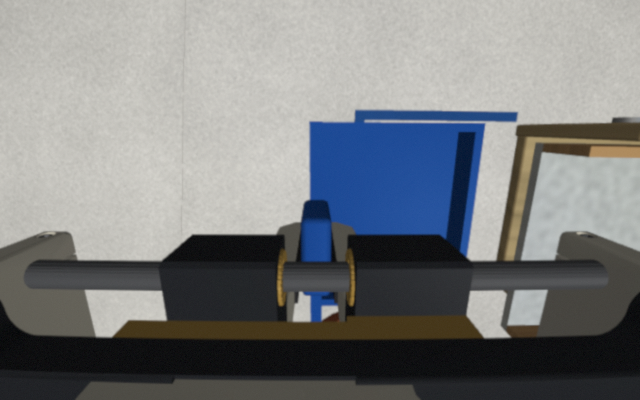

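Emit:
step_arm(plan=[[[0, 0, 20, 1.5, 0, 0, 0], [0, 0, 15, 0, 0, 0, 0], [0, 0, 7, 0, 0, 0, 0], [0, 0, 0, 0, 0, 0, 0], [0, 5, 0, 0, 0, 0, 0], [0, 5, 0, 0, 0, 0, 0], [0, 3, 0, 0, 0, 0, 0], [0, 2, 0, 0, 0, 0, 0], [0, 0, 0, 0, 0, 0, 0], [0, 0, 0, 0, 0, 0, 0]]])

```text
t: 6.87
tcp_pos: [574.6, -194.0, 142.1]
ee_rot: [-135.6, 90.0, -124.6]
ft_force: [-3.1, -0.3, 4.4]
width: 15.8
```

Run:
```python
from h import *
np.set_printoptions(precision=3,suppress=True)
s,R=st(); print(s["tcp_pos"],s["width"],s["ft_force"],stand(s["tcp_pos"]))
snap("scene","c6");crop(load("c6")["img"],230,140,390,310,4.5,"c6c.png")
```

```text
[ 574.593 -194.023  142.141] 15.827993347623377 [-3.08  -0.285  4.387] [-122.784   -0.728  142.141]
```

View pics/c6c.png

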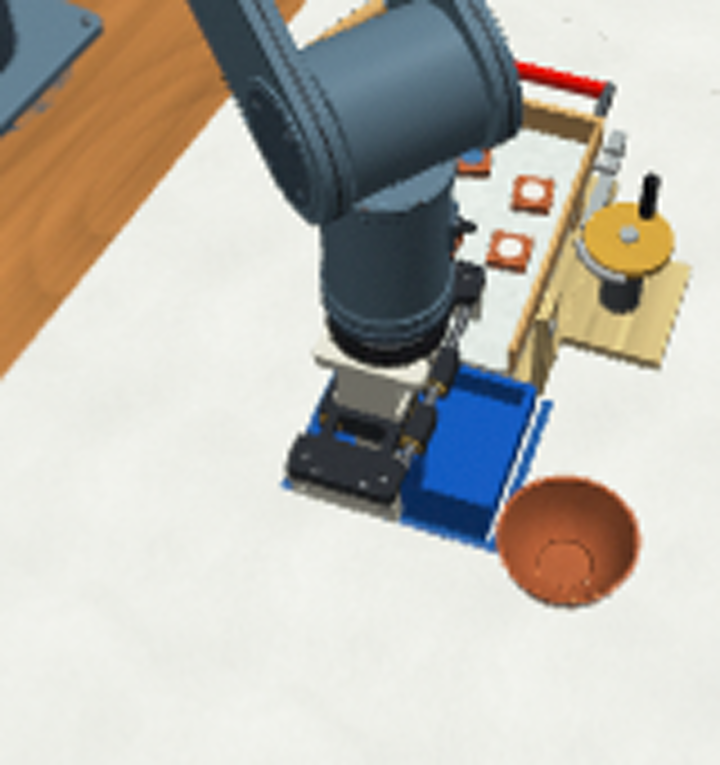

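Emit:
step_arm(plan=[[[50, 0, 0, 0, 0, 0, 0], [50, 0, 0, 0, 0, 0, 0], [50, 0, 0, 0, 0, 0, 0], [50, 0, 0, 0, 0, 0, 0], [50, -15, 0, 0, 0, 0, 0], [50, -30, 0, 0, 0, 0, 0], [50, -35, 0, 0, 0, 0, 0], [50, -35, 0, 0, 0, 0, 0], [50, -20, 0, 0, 0, 0, 0], [50, 0, 0, 0, 0, 0, 0]]])

```text
t: 7.75
tcp_pos: [576.8, -194.4, 282.7]
ee_rot: [-39.4, 89.4, -28.4]
ft_force: [1.3, -0.7, 1.0]
width: 49.7
```

Run:
```python
from h import *
np.set_printoptions(precision=3,suppress=True)
s,R=st(); print(s["tcp_pos"],s["width"],s["ft_force"],stand(s["tcp_pos"]))
snap("wrist","w7")
T=world(237,0,250); print(R.T@(T-s["tcp_pos"]))
```

```text
[ 576.785 -194.356  282.655] 49.743533648433775 [ 1.348 -0.7    1.034] [-123.521   -2.819  282.655]
[ 30.266 360.697  -1.606]
```

View pics/w7.png

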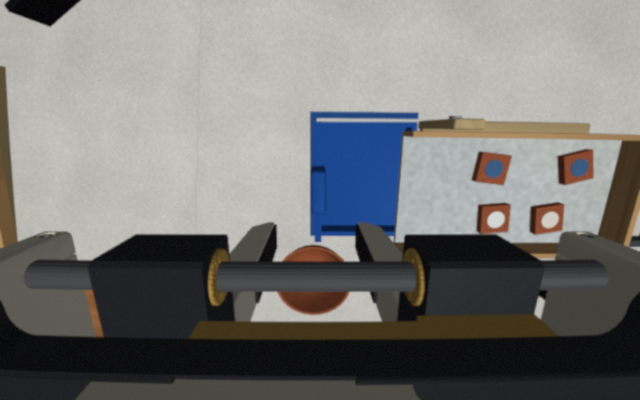

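Emit:
step_arm(plan=[[[40, 0, 25, 0, 0, 0, 0], [40, 0, 39, 0, 0, 0, 0], [40, 0, 40, 0, 0, 0, 0], [40, 0, 40, 0, 0, 0, 0], [40, 0, 40, 0, 0, 0, 0], [40, 0, 40, 0, 0, 0, 0], [40, 0, 40, 0, 0, 0, 0], [40, 0, 40, 0, 0, 0, 0], [40, 0, 36, 0, 0, 0, 0], [40, 0, 20, 0, 0, 0, 0]]])

```text
t: 8.63
tcp_pos: [503.9, 163.4, 274.9]
ee_rot: [152.5, 89.8, 163.6]
ft_force: [0.1, -0.2, 1.6]
width: 40.0
```

Emit:
step_arm(plan=[[[40, 0, 0, 0, 0, 0, 0], [40, 0, 0, 0, 0, 0, 0]]])

```text
t: 8.8
tcp_pos: [505.1, 160.8, 275.2]
ee_rot: [-177.6, 89.8, -166.5]
ft_force: [0.9, -0.6, -0.6]
width: 40.1
```

Run:
```python
from h import *
np.set_printoptions(precision=3,suppress=True)
s,R=st(); print(s["tcp_pos"],s["width"],s["ft_force"],stand(s["tcp_pos"]))
snap("wrist","w8"); snap("scene","c8"); crop(load("c8")["img"],230,140,390,310,4.5,"c8c.png")
T=world(237,0,157); print(R.T@(T-s["tcp_pos"]))
```

```text
[505.077 160.826 275.181] 40.14385845869197 [ 0.865 -0.611 -0.619] [238.677   1.179 275.181]
[118.177  -1.84    1.486]
```

View pics/w8.png

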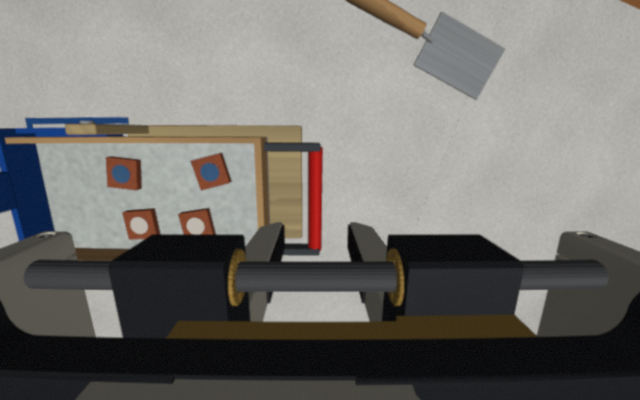

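View pics/c8c.png

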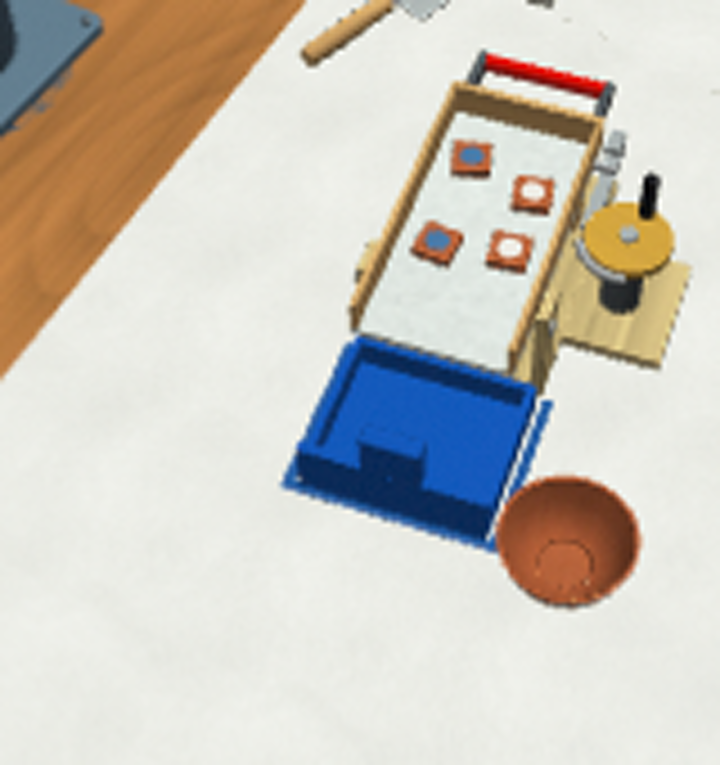

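Run:
```python
from h import *
np.set_printoptions(precision=1,suppress=True)
w=load("w8"); a=at(w,315,152,92);b=at(w,315.5,248,92); print(a,b,stand(a),stand(b))
w=load("c8")
A=lambda x,y,z:at(w,230+x/4.5,140+y/4.5,z)
for q in[(360,338,30),(535,388,30),(490,540,0),(300,445,50)]: print(stand(A(*q)))
```

```text
[459.6 150.8  92. ] [555.2 170.2  92. ] [237.4  47.7  92. ] [238.5 -49.8  92. ]
[-11.9  64.   30. ]
[-12.  -72.8  30. ]
[-126.7  -76.1    0. ]
[-125.6   66.2   50. ]
```

Emit:
step_arm(plan=[[[34, 0, -0.8, 1.5, 0, 0, 0], [34, 25, 0, 0, 0, 0, 0], [34, 35, 0, 0, 0, 0, 0], [34, 35, 0, 0, 0, 0, 0], [34, 23, 0, 0, 0, 0, 0], [34, 0, 0, 0, 0, 0, 0], [34, 0, 0, 0, 0, 0, 0], [0, 0, 0, 0, 0, 0, 0], [0, 0, 0, 0, 0, 0, 0], [0, 0, 0, 0, 0, 0, 0]]])

```text
t: 9.73
tcp_pos: [508.8, 159.4, 160.6]
ee_rot: [-5.6, 89.8, 5.3]
ft_force: [0.2, 0.2, -0.3]
width: 18.1
```

Emit:
step_arm(plan=[[[0, 0, 0, 0, 0, 0, 0], [0, 0, 0, 0, 0, 0, 0], [0, 0, 0, 0, 0, 0, 0], [0, 0, 0, 0, 0, 0, 0]]])

```text
t: 10.07
tcp_pos: [508.5, 160.3, 160.4]
ee_rot: [13.0, 89.8, 24.0]
ft_force: [-0.5, 3.9, 5.6]
width: 13.0
```

Run:
```python
from h import *
np.set_printoptions(precision=3,suppress=True)
s,R=st(); print(s["tcp_pos"],s["width"],s["ft_force"],stand(s["tcp_pos"]),R)
snap("scene","c9"); crop(load("c9")["img"],230,100,390,270,4.5,"c9c.png")
```

```text
[508.5   160.289 160.378] 13.03283850702046 [-0.484  3.872  5.562] [237.51   -2.081 160.378] [[ 0.003 -0.191  0.982]
 [ 0.001  0.982  0.191]
 [-1.     0.001  0.003]]
```

View pics/c9c.png

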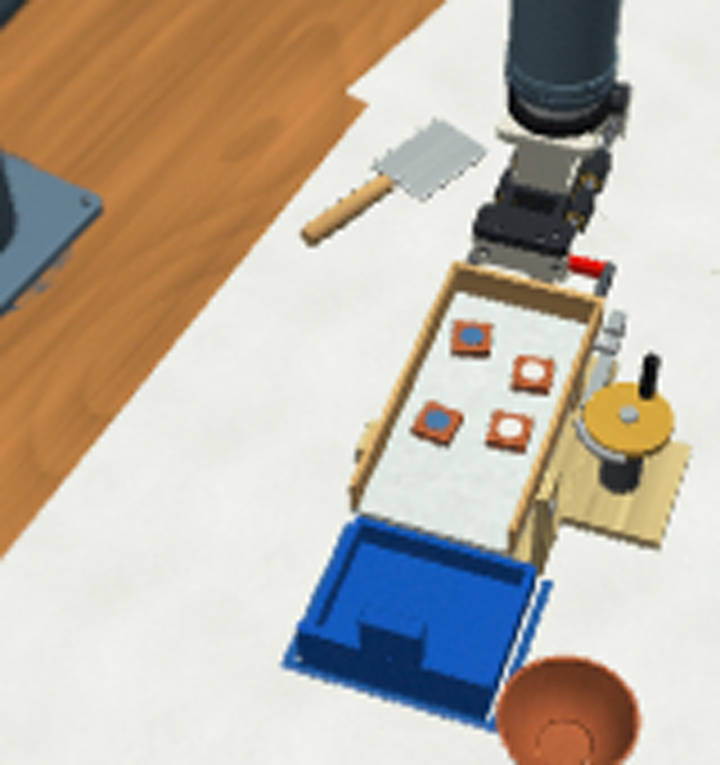

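Run:
```python
import numpy as np
def p(t): return 225.3*np.array([np.cos(t+.0533),np.sin(t+.0533)])
def seg(ts):
    for a,b in zip(ts[:-1],ts[1:]):
        d=p(b)-p(a); print("%.3f"%b,[0,round(-d[1],1),round(d[0],1),0,0,0,0])
seg(np.linspace(0,.4,11)); print(); seg(np.arange(.4,.881,.02))
```

```text
0.040 [0, np.float64(-9.0), np.float64(-0.7), 0, 0, 0, 0]
0.080 [0, np.float64(-9.0), np.float64(-1.0), 0, 0, 0, 0]
0.120 [0, np.float64(-8.9), np.float64(-1.4), 0, 0, 0, 0]
0.160 [0, np.float64(-8.8), np.float64(-1.7), 0, 0, 0, 0]
0.200 [0, np.float64(-8.8), np.float64(-2.1), 0, 0, 0, 0]
0.240 [0, np.float64(-8.7), np.float64(-2.4), 0, 0, 0, 0]
0.280 [0, np.float64(-8.6), np.float64(-2.8), 0, 0, 0, 0]
0.320 [0, np.float64(-8.5), np.float64(-3.1), 0, 0, 0, 0]
0.360 [0, np.float64(-8.3), np.float64(-3.5), 0, 0, 0, 0]
0.400 [0, np.float64(-8.2), np.float64(-3.8), 0, 0, 0, 0]

0.420 [0, np.float64(-4.0), np.float64(-2.0), 0, 0, 0, 0]
0.440 [0, np.float64(-4.0), np.float64(-2.1), 0, 0, 0, 0]
0.460 [0, np.float64(-3.9), np.float64(-2.2), 0, 0, 0, 0]
0.480 [0, np.float64(-3.9), np.float64(-2.3), 0, 0, 0, 0]
0.500 [0, np.float64(-3.9), np.float64(-2.3), 0, 0, 0, 0]
0.520 [0, np.float64(-3.8), np.float64(-2.4), 0, 0, 0, 0]
0.540 [0, np.float64(-3.8), np.float64(-2.5), 0, 0, 0, 0]
0.560 [0, np.float64(-3.7), np.float64(-2.6), 0, 0, 0, 0]
0.580 [0, np.float64(-3.7), np.float64(-2.6), 0, 0, 0, 
[... 172 characters left out ...]
, 0]
0.660 [0, np.float64(-3.4), np.float64(-2.9), 0, 0, 0, 0]
0.680 [0, np.float64(-3.4), np.float64(-3.0), 0, 0, 0, 0]
0.700 [0, np.float64(-3.3), np.float64(-3.0), 0, 0, 0, 0]
0.720 [0, np.float64(-3.3), np.float64(-3.1), 0, 0, 0, 0]
0.740 [0, np.float64(-3.2), np.float64(-3.2), 0, 0, 0, 0]
0.760 [0, np.float64(-3.1), np.float64(-3.2), 0, 0, 0, 0]
0.780 [0, np.float64(-3.1), np.float64(-3.3), 0, 0, 0, 0]
0.800 [0, np.float64(-3.0), np.float64(-3.4), 0, 0, 0, 0]
0.820 [0, np.float64(-2.9), np.float64(-3.4), 0, 0, 0, 0]
0.840 [0, np.float64(-2.9), np.float64(-3.5), 0, 0, 0, 0]
0.860 [0, np.float64(-2.8), np.float64(-3.5), 0, 0, 0, 0]
0.880 [0, np.float64(-2.7), np.float64(-3.6), 0, 0, 0, 0]
```

Emit:
step_arm(plan=[[[0, -9, -0.7, 0, 0, 0, 0], [0, -9, -1, 0, 0, 0, 0], [0, -8.9, -1.4, 0, 0, 0, 0], [0, -8.8, -1.7, 0, 0, 0, 0], [0, -8.8, -2.1, 0, 0, 0, 0]]])

```text
t: 10.53
tcp_pos: [509.6, 153.9, 204.1]
ee_rot: [36.5, 89.8, 47.5]
ft_force: [2.7, 5.0, -3.5]
width: 13.0
```

Run:
```python
from h import *
np.set_printoptions(precision=3,suppress=True)
s,R=st(); print(s["tcp_pos"],s["width"],s["ft_force"],stand(s["tcp_pos"]))
snap("scene","c10"); crop(load("c10")["img"],230,100,390,270,4.5,"c10c.png")
```

```text
[509.646 153.906 204.062] 13.002930395058812 [ 2.719  4.977 -3.459] [231.027  -2.013 204.062]
```

View pics/c10c.png

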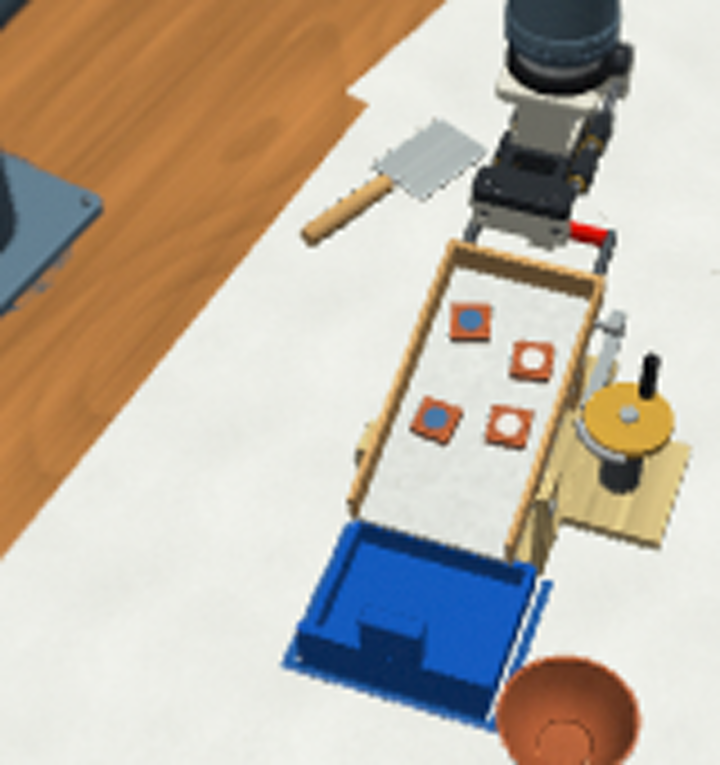

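Lifting works: the tray is tilted about 0.2 rad with tiles still in place. Continuing along the arc.

Emit:
step_arm(plan=[[[0, -8.7, -2.4, 0, 0, 0, 0], [0, -8.6, -2.8, 0, 0, 0, 0], [0, -8.5, -3.1, 0, 0, 0, 0], [0, -8.3, -3.5, 0, 0, 0, 0], [0, -8.2, -3.8, 0, 0, 0, 0], [0, -4, -2, 0, 0, 0, 0], [0, -4, -2.1, 0, 0, 0, 0], [0, -3.9, -2.2, 0, 0, 0, 0], [0, -3.9, -2.3, 0, 0, 0, 0], [0, -3.9, -2.3, 0, 0, 0, 0]]])

```text
t: 11.42
tcp_pos: [514.3, 129.3, 266.3]
ee_rot: [56.7, 89.7, 67.7]
ft_force: [1.0, 11.9, 2.7]
width: 12.7
```

Emit:
step_arm(plan=[[[0, -3.8, -2.4, 0, 0, 0, 0], [0, -3.8, -2.5, 0, 0, 0, 0], [0, -3.7, -2.6, 0, 0, 0, 0], [0, -3.7, -2.6, 0, 0, 0, 0], [0, -3.6, -2.7, 0, 0, 0, 0], [0, 0, 0, 0, 0, 0, 0], [0, 0, 0, 0, 0, 0, 0], [0, 0, 0, 0, 0, 0, 0], [0, 0, 0, 0, 0, 0, 0], [0, 0, 0, 0, 0, 0, 0]]])

```text
t: 12.25
tcp_pos: [516.5, 117.3, 285.4]
ee_rot: [56.6, 89.6, 67.7]
ft_force: [-0.7, 12.7, 7.7]
width: 13.4
```

Run:
```python
from h import *
np.set_printoptions(precision=3,suppress=True)
s,R=st(); print(s["tcp_pos"],s["width"],s["ft_force"],stand(s["tcp_pos"]))
snap("scene","c11"); crop(load("c11")["img"],230,100,390,270,4.5,"c11c.png")
```

```text
[516.546 117.325 285.36 ] 13.370062568276357 [-0.686 12.72   7.682] [193.815  -1.948 285.36 ]
```

View pics/c11c.png

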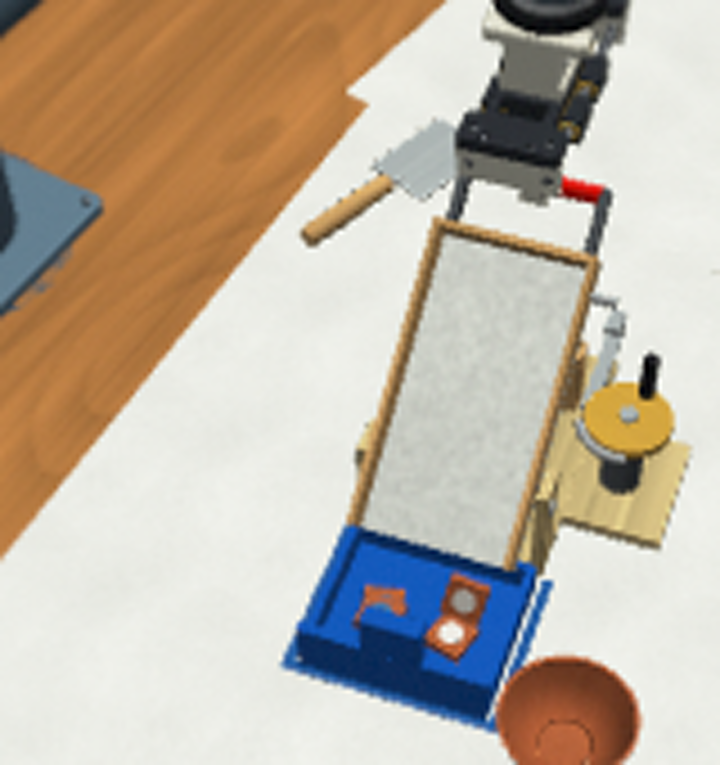

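Run:
```python
from h import *
crop(load("c11")["img"],290,210,350,265,12,"c11d.png")
snap("side","s11"); crop(load("s11")["img"],250,150,390,250,5,"s11c.png")
```

```text
(no output)
```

View pics/c11d.png

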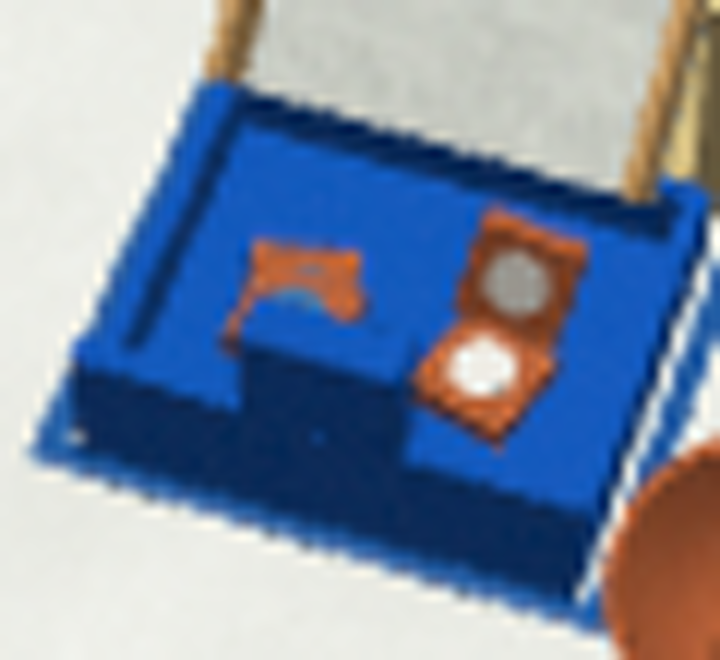

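View pics/s11c.png

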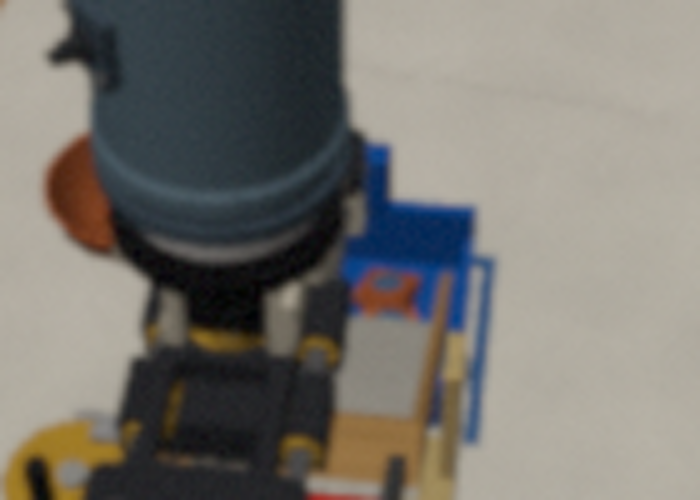

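Emit:
step_arm(plan=[[[0, 3.6, 2.7, 0, 0, 0, 0], [0, 3.7, 2.6, 0, 0, 0, 0], [0, 3.7, 2.6, 0, 0, 0, 0], [0, 3.8, 2.5, 0, 0, 0, 0], [0, 3.8, 2.4, 0, 0, 0, 0], [0, 3.9, 2.3, 0, 0, 0, 0], [0, 3.9, 2.3, 0, 0, 0, 0], [0, 3.9, 2.2, 0, 0, 0, 0], [0, 4, 2.1, 0, 0, 0, 0], [0, 4, 2, 0, 0, 0, 0]]])

```text
t: 13.18
tcp_pos: [512.4, 139.6, 246.5]
ee_rot: [40.5, 89.7, 51.5]
ft_force: [1.6, 10.7, 3.4]
width: 13.0
```

Emit:
step_arm(plan=[[[0, 4.1, 1.9, 0, 0, 0, 0], [0, 4.1, 1.9, 0, 0, 0, 0], [0, 4.2, 1.8, 0, 0, 0, 0], [0, 4.1, 1.7, 0, 0, 0, 0], [0, 4.2, 1.6, 0, 0, 0, 0], [0, 4.3, 1.5, 0, 0, 0, 0], [0, 4.3, 1.4, 0, 0, 0, 0], [0, 4.3, 1.4, 0, 0, 0, 0], [0, 4.3, 1.2, 0, 0, 0, 0], [0, 4.4, 1.2, 0, 0, 0, 0]]])

```text
t: 14.02
tcp_pos: [509.6, 154.1, 203.8]
ee_rot: [26.7, 89.8, 37.7]
ft_force: [2.3, 6.6, 0.9]
width: 13.0
```

Emit:
step_arm(plan=[[[0, 4.4, 1.1, 0, 0, 0, 0], [0, 4.4, 1, 0, 0, 0, 0], [0, 4.4, 0.9, 0, 0, 0, 0], [0, 4.4, 0.8, 0, 0, 0, 0], [0, 4.4, 0.7, 0, 0, 0, 0], [0, 4.5, 0.7, 0, 0, 0, 0], [0, 4.5, 0.5, 0, 0, 0, 0], [0, 4.5, 0.5, 0, 0, 0, 0], [0, 4.5, 0.4, 0, 0, 0, 0], [0, 2.5, 0.2, 0, 0, 0, 0]]])

```text
t: 14.85
tcp_pos: [508.5, 160.3, 160.9]
ee_rot: [15.1, 89.8, 26.1]
ft_force: [2.4, 5.1, -0.5]
width: 12.8
```

Emit:
step_arm(plan=[[[0, 2, 0.1, 0, 0, 0, 0], [0, 0, 0, 0, 0, 0, 0], [0, 0, 0, 0, 0, 0, 0], [0, 0, 0, 0, 0, 0, 0]]])

```text
t: 15.18
tcp_pos: [508.5, 160.3, 160.5]
ee_rot: [9.1, 89.8, 20.2]
ft_force: [-1.3, 5.1, 8.8]
width: 13.5
```

Run:
```python
from h import *
np.set_printoptions(precision=3,suppress=True)
s,R=st(); print(s["t"],s["tcp_pos"],s["width"],s["ft_force"],stand(s["tcp_pos"]),R)
snap("scene","c12"); crop(load("c12")["img"],230,100,390,270,4.5,"c12c.png")
```

```text
15.1833 [508.516 160.305 160.481] 13.47255286161445 [-1.296  5.106  8.849] [237.523  -2.1   160.481] [[ 0.003 -0.191  0.982]
 [ 0.001  0.982  0.191]
 [-1.     0.001  0.004]]
```

View pics/c12c.png

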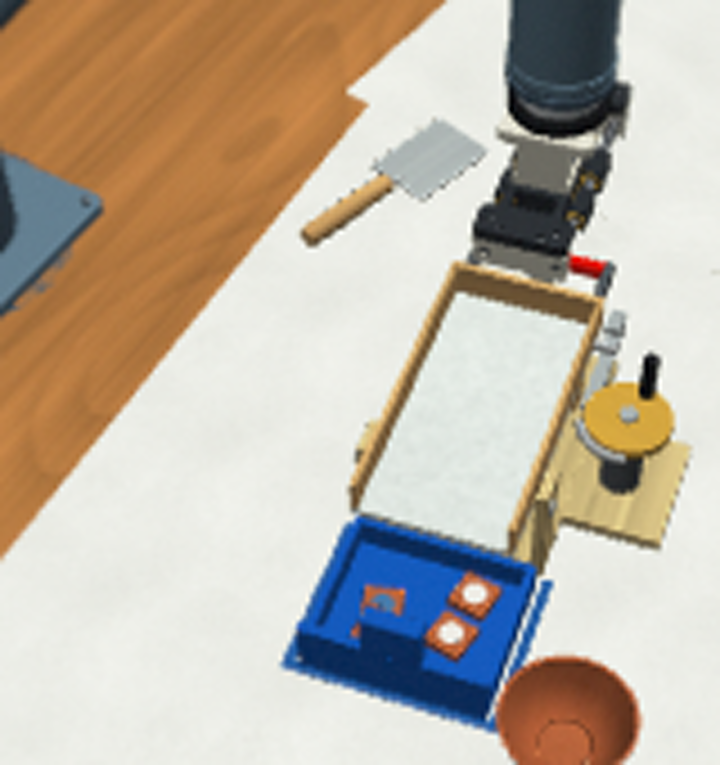

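Emit:
step_arm(plan=[[[34, 0, 0, 0, 0, 0, 0], [34, 0, 0, 0, 0, 0, 0], [34, 0, 0, 0, 0, 0, 0], [34, 0, 0, 0, 0, 0, 0], [34, 0, 0, 0, 0, 0, 0], [34, -15, 0, 0, 0, 0, 0], [34, -30, 0, 0, 0, 0, 0], [34, -30, 0, 0, 0, 0, 0], [34, -15, 0, 0, 0, 0, 0], [34, 0, 0, 0, 0, 0, 0]]])

```text
t: 16.07
tcp_pos: [509.5, 159.6, 252.5]
ee_rot: [-7.0, 89.6, 4.0]
ft_force: [1.0, -0.2, 0.1]
width: 33.8
```

Run:
```python
from h import *
np.set_printoptions(precision=3,suppress=True)
s,R=st(); print(s["t"],s["tcp_pos"],s["width"],s["ft_force"],stand(s["tcp_pos"]))
snap("scene","c13"); crop(load("c13")["img"],230,100,390,270,4.5,"c13c.png")
snap("wrist","w13")
T=np.array([636.5,74,180]); print(stand(T),R.T@(T-s["tcp_pos"]))
```

```text
16.0667 [509.487 159.565 252.506] 33.82882114572325 [ 1.03  -0.202  0.107] [236.614  -2.915 252.506]
[ 128.838 -111.642  180.   ] [  73.366 -108.166  107.836]
```

View pics/w13.png

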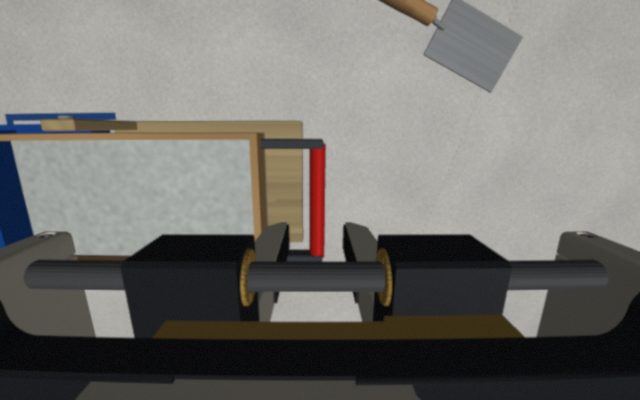

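View pics/c13c.png

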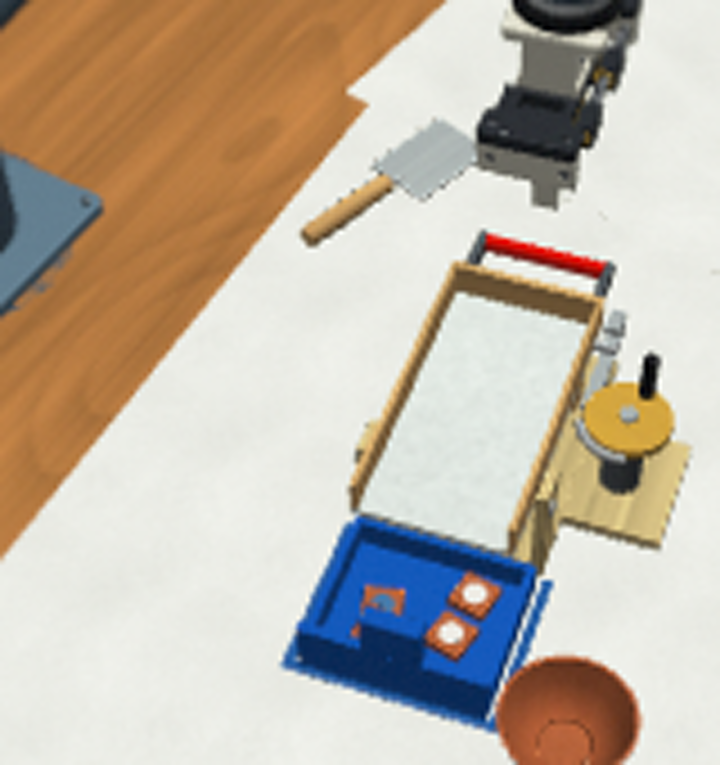

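Emit:
step_arm(plan=[[[50, 0, -20, 20, 0, 0, 0], [50, 0, -25, 25, 0, 0, 0], [50, 0, -25, 25, 0, 0, 0], [50, 0, -25, 25, 0, 0, 0], [50, 0, -13, 13, 0, 0, 0], [50, 0, 0, 0, 0, 0, 0], [50, 0, 0, 0, 0, 0, 0], [50, 0, 0, 0, 0, 0, 0]]])

```text
t: 16.83
tcp_pos: [632.9, 74.5, 246.8]
ee_rot: [161.2, 89.8, 172.2]
ft_force: [-0.1, 0.6, 0.8]
width: 50.1
```

Run:
```python
from h import *
np.set_printoptions(precision=3,suppress=True)
s,R=st(); print(s["t"],s["tcp_pos"],s["width"],stand(s["tcp_pos"]))
T=np.array([636.5,74,180]); print(R.T@(T-s["tcp_pos"]))
snap("scene","c14"); crop(load("c14")["img"],310,100,410,220,6,"c14c.png")
snap("side","s14"); crop(load("s14")["img"],220,170,360,300,5,"s14c.png")
```

```text
16.8333 [632.891  74.497 246.817] 50.127453239460586 [ 130.001 -108.191  246.817]
[66.801 -1.264  3.703]
```

View pics/c14c.png

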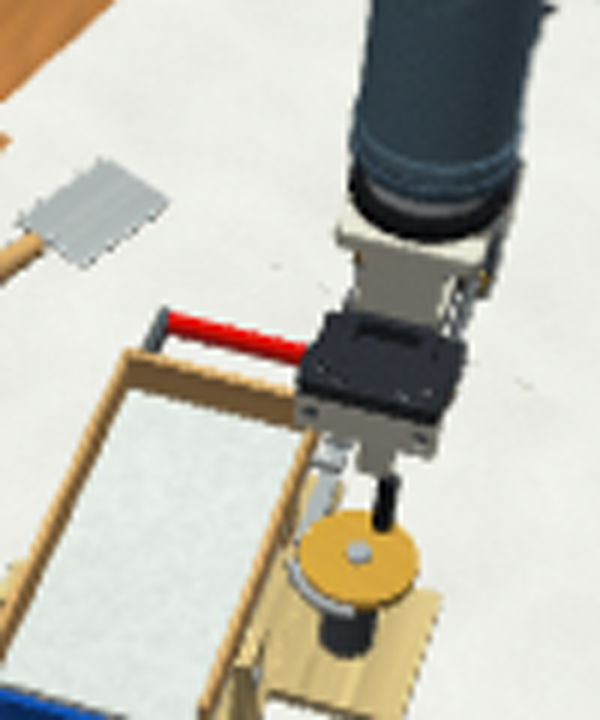

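View pics/s14c.png

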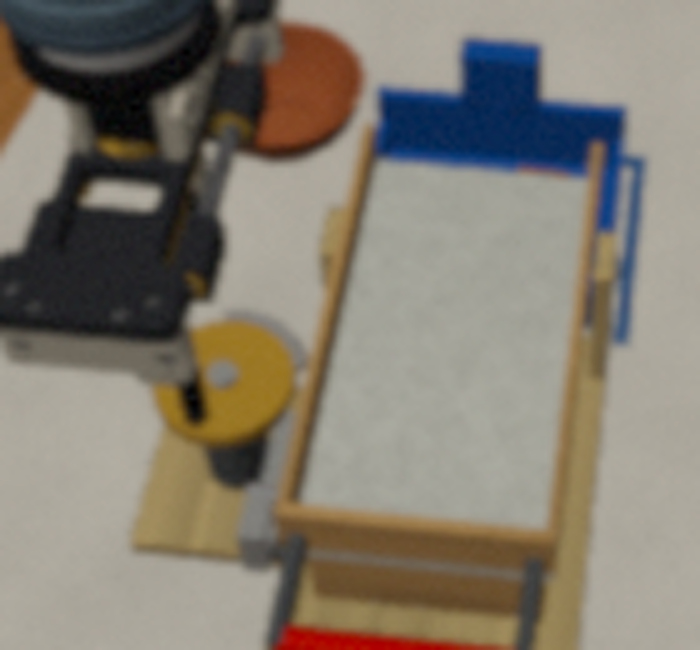

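Emit:
step_arm(plan=[[[50, 0, -1.2, 3.6, 0, 0, 0], [50, 20, 0, 0, 0, 0, 0], [50, 20, 0, 0, 0, 0, 0], [50, 15, 0, 0, 0, 0, 0], [50, 11, 0, 0, 0, 0, 0], [50, 0, 0, 0, 0, 0, 0], [50, 0, 0, 0, 0, 0, 0]]])

```text
t: 17.52
tcp_pos: [637.8, 73.9, 182.7]
ee_rot: [165.2, 90.0, 176.3]
ft_force: [-0.9, 0.7, -0.3]
width: 49.8
```

Run:
```python
from h import *
np.set_printoptions(precision=3,suppress=True)
s,R=st(); print(s["t"],s["tcp_pos"],s["width"],s["ft_force"],stand(s["tcp_pos"]))
snap("scene","c15"); crop(load("c15")["img"],330,140,410,220,8,"c15c.png")
snap("wrist","w15"); crop(load("w15")["img"],200,200,440,350,3.3,"w15c.png")
```

```text
17.5167 [637.792  73.949 182.707] 49.77675222636792 [-0.886  0.686 -0.337] [ 128.546 -112.901  182.707]
```

View pics/c15c.png

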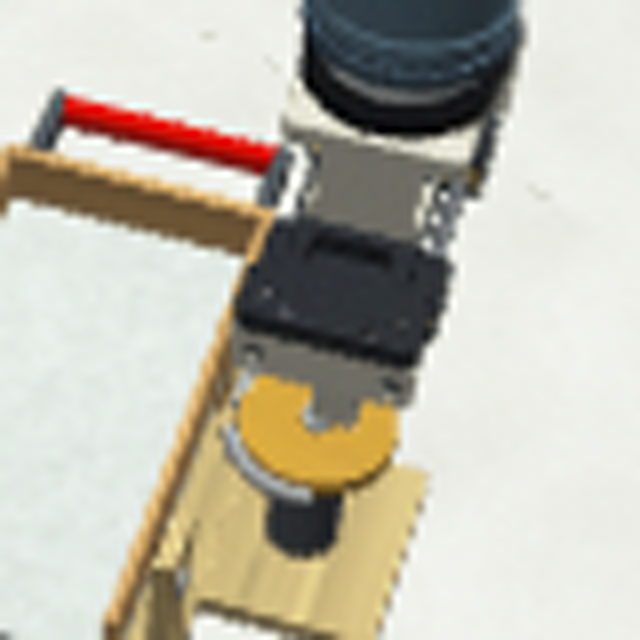

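View pics/w15c.png

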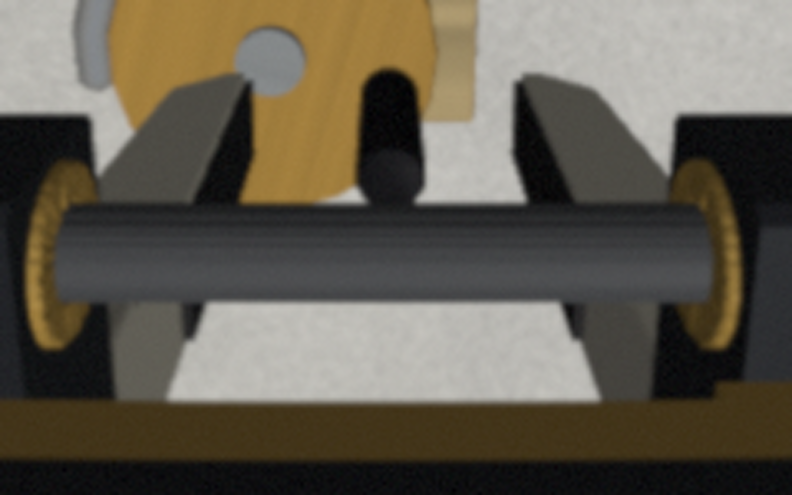

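Run:
```python
from h import *
np.set_printoptions(precision=1,suppress=True)
w=load("w15"); a=at(w,200+390/3.3,200+178/3.3,130); b=at(w,200+270/3.3,200+62/3.3,91);print(a,stand(a),"axis",b,stand(b))
c=at(w,200+388/3.3,200+85/3.3,92);print("base",c,stand(c))
```

```text
[635.2  74.2 130. ] [ 129.3 -110.4  130. ] axis [633.2  49.8  91. ] [ 105.7 -103.9   91. ]
base [633.1  73.7  92. ] [ 129.2 -108.3   92. ]
```

Emit:
step_arm(plan=[[[0, 0, 0, -1.5, 0, 0, 0], [0, 0, 0, 0, 0, 0, 0], [0, 0, 0, 0, 0, 0, 0], [0, 0, 0, 0, 0, 0, 0], [0, 0, 0, 0, 0, 0, 0], [0, 0, 0, 0, 0, 0, 0], [0, 0, 0, 0, 0, 0, 0], [0, 0, 0, 0, 0, 0, 0], [0, 0, 0, 0, 0, 0, 0]]])

```text
t: 18.37
tcp_pos: [636.4, 74.4, 182.9]
ee_rot: [82.3, 89.9, 93.3]
ft_force: [-0.9, 5.5, 1.1]
width: 11.6
```

Run:
```python
from h import *
np.set_printoptions(precision=3,suppress=True)
s,R=st(); print(s["t"],s["tcp_pos"],s["width"],s["ft_force"],s["torque"],stand(s["tcp_pos"]))
a=np.linspace(.25,3.16,31)
for p,q in zip(a[:-1],a[1:]): print("%.2f [0,0,%.1f,%.1f,0,0,0]"%(q,25*(np.cos(q)-np.cos(p)),25*(np.sin(q)-np.sin(p))))
```

```text
18.3667 [636.419  74.44  182.881] 11.571355682557282 [-0.912  5.474  1.067] [ 1.073  0.077 -0.002] [ 129.285 -111.644  182.881]
0.35 [0,0,-0.7,2.3,0,0,0]
0.44 [0,0,-0.9,2.2,0,0,0]
0.54 [0,0,-1.1,2.1,0,0,0]
0.64 [0,0,-1.3,2.0,0,0,0]
0.73 [0,0,-1.5,1.9,0,0,0]
0.83 [0,0,-1.7,1.7,0,0,0]
0.93 [0,0,-1.9,1.5,0,0,0]
1.03 [0,0,-2.0,1.4,0,0,0]
1.12 [0,0,-2.1,1.2,0,0,0]
1.22 [0,0,-2.2,0.9,0,0,0]
1.32 [0,0,-2.3,0.7,0,0,0]
1.41 [0,0,-2.4,0.5,0,0,0]
1.51 [0,0,-2.4,0.3,0,0,0]
1.61 [0,0,-2.4,0.0,0,0,0]
1.71 [0,0,-2.4,-0.2,0,0,0]
1.80 [0,0,-2.4,-0.4,0,0,0]
1.90 [0,0,-2.3,-0.7,0,0,0]
2.00 [0,0,-2.3,-0.9,0,0,0]
2.09 [0,0,-2.2,-1.1,0,0,0]
2.19 [0,0,-2.0,-1.3,0,0,0]
2.29 [0,0,-1.9,-1.5,0,0,0]
2.38 [0,0,-1.7,-1.7,0,0,0]
2.48 [0,0,-1.6,-1.8,0,0,0]
2.58 [0,0,-1.4,-2.0,0,0,0]
2.68 [0,0,-1.2,-2.1,0,0,0]
2.77 [0,0,-1.0,-2.2,0,0,0]
2.87 [0,0,-0.8,-2.3,0,0,0]
2.97 [0,0,-0.5,-2.4,0,0,0]
3.06 [0,0,-0.3,-2.4,0,0,0]
3.16 [0,0,-0.1,-2.4,0,0,0]
```

Pin gripped (width 11.6). Turning clockwise.

Emit:
step_arm(plan=[[[0, 0, -0.7, 2.3, 0, 0, 0], [0, 0, -0.9, 2.2, 0, 0, 0], [0, 0, -1.1, 2.1, 0, 0, 0], [0, 0, -1.3, 2.0, 0, 0, 0], [0, 0, -1.5, 1.9, 0, 0, 0], [0, 0, -1.7, 1.7, 0, 0, 0], [0, 0, -1.9, 1.5, 0, 0, 0], [0, 0, -2.0, 1.4, 0, 0, 0], [0, 0, -2.1, 1.2, 0, 0, 0], [0, 0, -2.2, 0.9, 0, 0, 0]]])

```text
t: 19.2
tcp_pos: [656.8, 66.0, 182.9]
ee_rot: [65.2, 89.5, 76.3]
ft_force: [4.1, 16.8, -1.5]
width: 11.3
```

Emit:
step_arm(plan=[[[0, 0, -2.3, 0.7, 0, 0, 0], [0, 0, -2.4, 0.5, 0, 0, 0], [0, 0, -2.4, 0.3, 0, 0, 0], [0, 0, -2.4, 0, 0, 0, 0], [0, 0, -2.4, -0.2, 0, 0, 0], [0, 0, -2.4, -0.4, 0, 0, 0], [0, 0, -2.3, -0.7, 0, 0, 0], [0, 0, -2.3, -0.9, 0, 0, 0], [0, 0, -2.2, -1.1, 0, 0, 0], [0, 0, -2.0, -1.3, 0, 0, 0]]])

```text
t: 20.03
tcp_pos: [659.6, 40.6, 183.0]
ee_rot: [29.0, 89.6, 40.0]
ft_force: [7.4, 10.3, -1.7]
width: 11.6
```

Run:
```python
from h import *
np.set_printoptions(precision=3,suppress=True)
s,R=st(); print(s["t"],s["width"],s["ft_force"],s["torque"],stand(s["tcp_pos"]))
snap("wrist","w16"); crop(load("w16")["img"],200,150,440,350,3.3,"w16c.png")
```

```text
20.0333 11.564199133466204 [ 7.398 10.292 -1.652] [ 2.029 -1.291 -0.275] [  91.726 -128.066  183.005]
```

View pics/w16c.png

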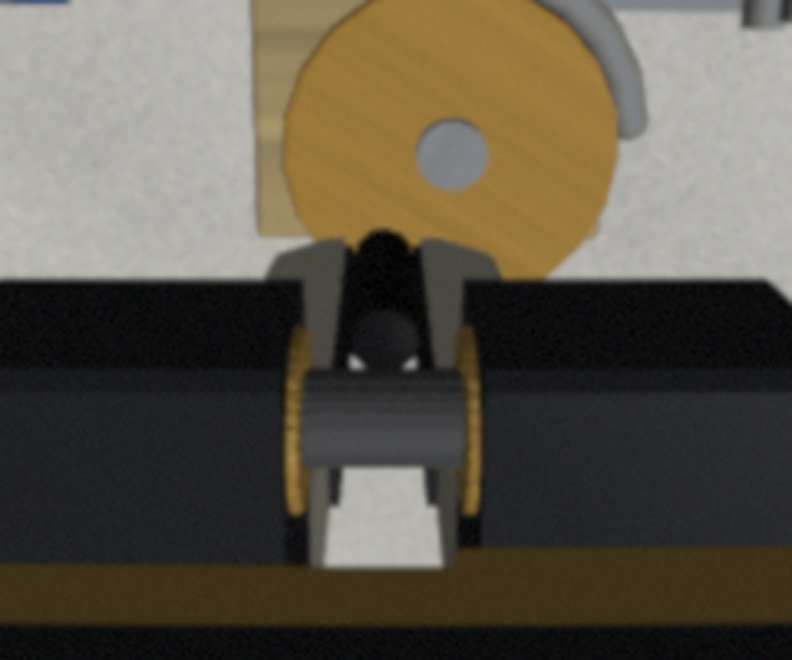

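Working well: the disc follows. Finish the turn.

Emit:
step_arm(plan=[[[0, 0, -1.9, -1.5, 0, 0, 0], [0, 0, -1.7, -1.7, 0, 0, 0], [0, 0, -1.6, -1.8, 0, 0, 0], [0, 0, -1.4, -2.0, 0, 0, 0], [0, 0, -1.2, -2.1, 0, 0, 0], [0, 0, -1.0, -2.2, 0, 0, 0], [0, 0, -0.8, -2.3, 0, 0, 0], [0, 0, -0.5, -2.4, 0, 0, 0], [0, 0, -0.3, -2.4, 0, 0, 0], [0, 0, -0.1, -2.4, 0, 0, 0]]])

```text
t: 20.92
tcp_pos: [641.3, 25.9, 182.9]
ee_rot: [19.6, 89.6, 30.6]
ft_force: [8.6, 9.0, -4.1]
width: 11.0
```

Run:
```python
from h import *
np.set_printoptions(precision=3,suppress=True)
s,R=st(); print(s["t"],s["width"],s["ft_force"],s["torque"],stand(s["tcp_pos"]))
w=snap("wrist","w17"); crop(w["img"],200,150,440,350,3.3,"w17c.png")
```

```text
20.9167 11.002031829895374 [ 8.637  9.047 -4.14 ] [ 1.504 -1.545 -0.195] [  80.659 -107.374  182.924]
```

View pics/w17c.png

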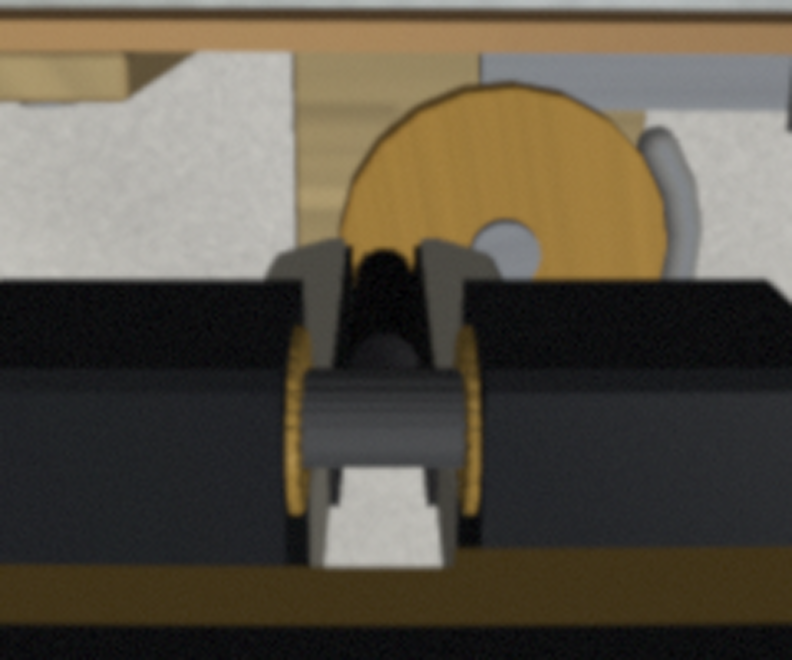

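Emit:
step_arm(plan=[[[0, 0, 0, -1.5, 0, 0, 0], [0, 0, 0, -1.5, 0, 0, 0], [0, 0, 0, -1, 0, 0, 0], [0, 0, 0, 0, 0, 0, 0], [0, 0, 0, 0, 0, 0, 0], [0, 0, 0, 0, 0, 0, 0]]])

```text
t: 21.47
tcp_pos: [637.4, 24.7, 182.9]
ee_rot: [17.1, 89.7, 28.0]
ft_force: [7.3, 7.9, -3.7]
width: 11.6
```

Run:
```python
from h import *
np.set_printoptions(precision=3,suppress=True)
s,R=st(); print(s["t"],s["width"],s["ft_force"],s["torque"],stand(s["tcp_pos"]))
w=snap("wrist","w18"); crop(w["img"],200,150,440,350,3.3,"w18c.png")
```

```text
21.4667 11.637240665270904 [ 7.283  7.93  -3.695] [ 1.352 -1.24  -0.102] [  80.315 -103.267  182.894]
```

View pics/w18c.png

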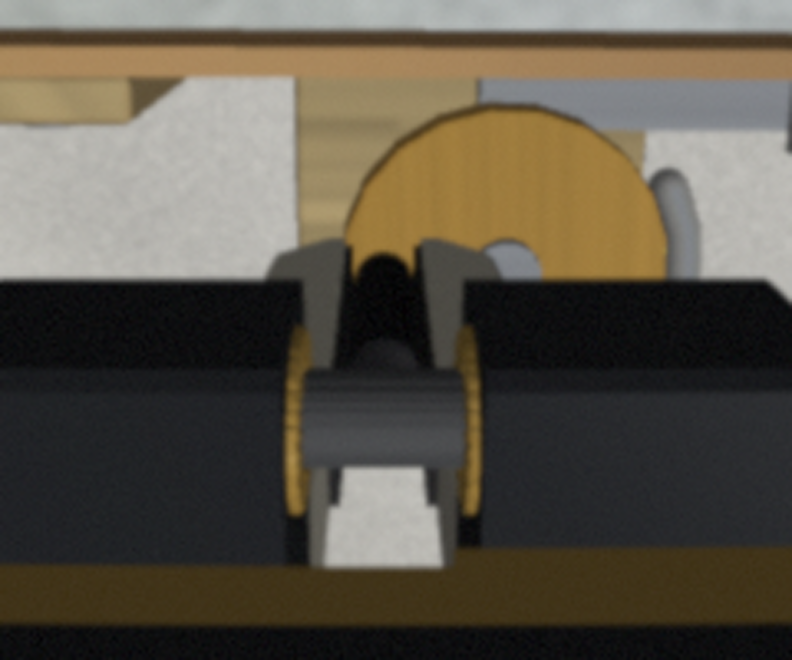

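Emit:
step_arm(plan=[[[0, 0, 0, -1, 0, 0, 0], [0, 0, 0, -1, 0, 0, 0], [0, 0, 0, 0, 0, 0, 0], [0, 0, 0, 0, 0, 0, 0]]])

```text
t: 21.85
tcp_pos: [635.9, 24.5, 182.9]
ee_rot: [14.0, 89.6, 25.0]
ft_force: [9.0, 8.5, -4.1]
width: 11.4
```

Run:
```python
from h import *
np.set_printoptions(precision=3,suppress=True)
s,R=st(); f=s["ft_force"]; print(s["t"],s["width"],f,f@EY,s["torque"],stand(s["tcp_pos"]))
```

```text
21.85 11.434239622441474 [ 8.984  8.541 -4.13 ] -10.419175673876097 [ 1.367 -1.539 -0.169] [  80.302 -101.769  182.906]
```

Emit:
step_arm(plan=[[[40, 0, 0, 0, 0, 0, 0], [40, 0, 0, 0, 0, 0, 0], [40, 0, 0, 0, 0, 0, 0], [40, 0, 0, 0, 0, 0, 0], [40, -15, 0, 0, 0, 0, 0], [40, -30, 0, 0, 0, 0, 0], [40, -40, 0, 0, 0, 0, 0], [40, -40, 0, 20, 0, 0, 0], [40, -20, 0, 35, 0, 0, 0], [40, 0, 0, 0, 0, 0, 0]]])

```text
t: 22.68
tcp_pos: [692.0, 32.8, 332.0]
ee_rot: [-16.1, 89.1, -5.1]
ft_force: [-1.0, -0.7, -0.4]
width: 40.0
```

Emit:
step_arm(plan=[[[40, 0, 0, 20, 0, 0, 0], [40, 0, 0, 0, 0, 0, 0], [40, 0, 0, 0, 0, 0, 0]]])

```text
t: 22.93
tcp_pos: [705.5, 36.6, 323.7]
ee_rot: [173.1, 89.9, -175.9]
ft_force: [0.9, 0.1, 0.6]
width: 40.2
```

Run:
```python
from h import *
np.set_printoptions(precision=3,suppress=True)
s,R=st(); f=s["ft_force"]; print(s["t"],s["width"],f,stand(s["tcp_pos"]))
w=snap("wrist","w19")
w=snap("scene","c19"); crop(w["img"],270,130,400,270,4.3,"c19c.png")
```

```text
22.9333 40.18957878326026 [0.916 0.126 0.562] [  79.169 -172.422  323.68 ]
```

View pics/w19.png

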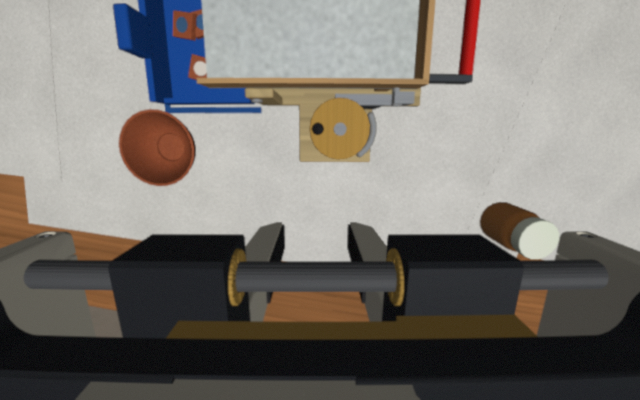

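View pics/c19c.png

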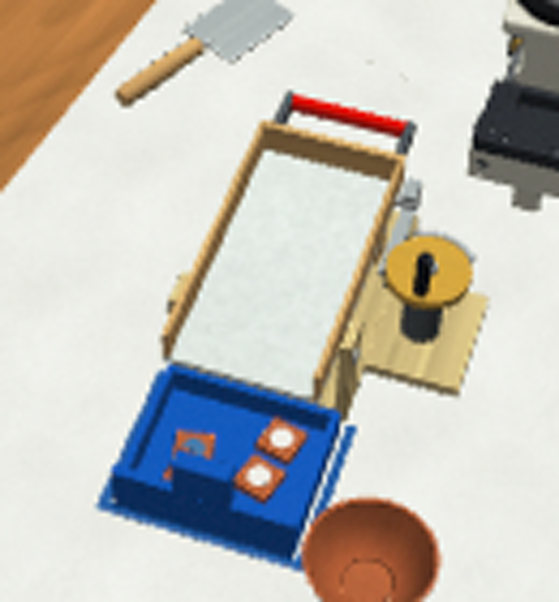

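Run:
```python
from h import *
crop(load("w19")["img"],100,0,240,130,5,"w19b.png");crop(load("w19")["img"],290,70,430,175,5,"w19c.png")
```

```text
(no output)
```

View pics/w19b.png

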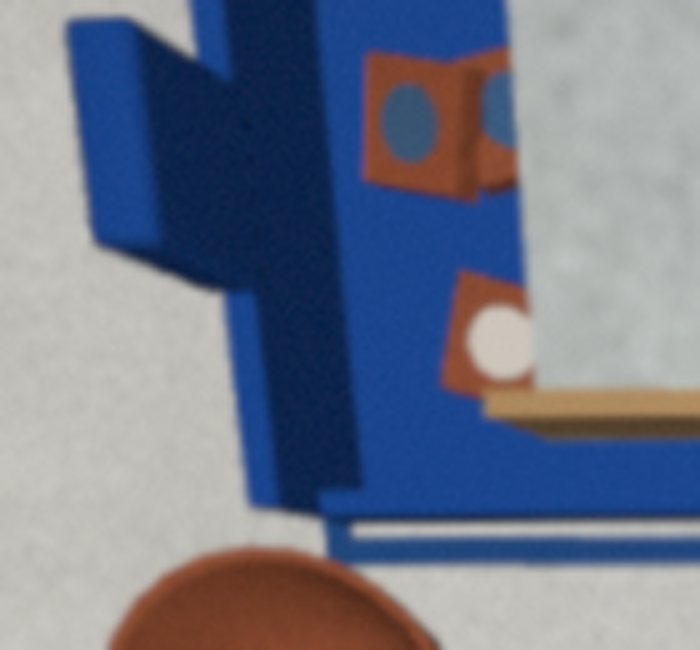

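View pics/w19c.png

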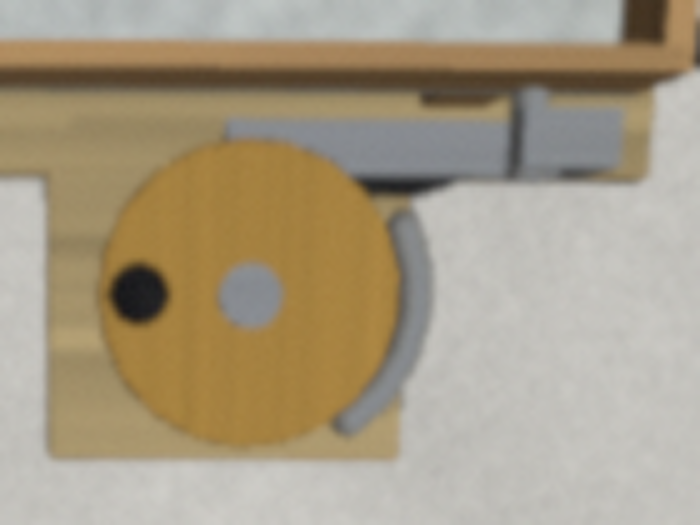

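Run:
```python
from station import env
print(env.job_done(), env.sense()["t"])
```

```text
the job is handed in; nothing more can be done
the job is handed in; nothing more can be done
```

The job is done and handed in at about 23 s of the 67 s allowed; no verdict was reported. I gripped the blue box by its lug and set it in the bay. I then lifted the tray by its red handle to about 0.6 rad and lowered it in small steps. Last, I turned the cam pin clockwise to its stop and backed the arm off.

What the last checks showed:
- **Box:** it stands square in the bay. In the last measurement, before the tiles went in, it was about 6 mm short of the bay centre towards the bench side and about 4 mm to the side. Both are inside the limits.
- **Tiles:** all four are in the box and the tray is empty. The two blue-dotted tiles lie overlapping, and the tray's lip covers part of the box from some views, so I put the count together from two cameras.
- **Tray:** it is down on its rest, and it pushed up on the gripper with about 9 N just before I let go.
- **Cam:** the pin sits opposite its start, at about half a turn, and the bolt is drawn. At the stop the force rose only slightly, so I judged half a turn mainly from the final picture.
- **Bystanders:** the bowl, jar and scraper look unmoved. The gripper was clear of everything, with no contact force.

No check failed.

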